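Gauge the dosing cups, hang the good ones, drawer the rest

TASK

Sort the dosing cups by whether they slide all the way down over the orange gauge pin (they look alike, so try every one on it before putting it away): hang every cup that does by its hook on the drying rail, letting go gently so that its lopsided weight settles without swinging it off, and put every cup that stops at the top of the pin into the organiser drawer. Finish with the drawer pushed fully shut, the gauge left standing on the ledge and every hung cup at rest; drop nothing and leave the jug, funnel, peg ring and dosing ball where they are.

Things in the scene. Friction and masses are not known exactly. Their poses are not given: they have to be found in the camera images.
- cup_1: dosing cup, may be absent; all look alike: white closed-topped cylinder 48 mm across, 80 mm tall, blue band, blue hook at its side, about 90 g, standing mouth down. Origin: centre of the mouth (underside); z up; +x points to the hook. The mouth's bore is 72 mm deep and either 36 or 24 mm across: not visible, found only by trying it on the gauge pin
- cup_1_hook (a point): middle of the underside of the hook's level top, at (41, 0, 100) mm in the cup's frame. Hook: strap 16 mm wide (y), 6 mm thick: riser x = 22..28 mm, level top z = 100..106, lip x = 54..60 down to z = 68; so a 26 mm gap open downwards. Hung and let go, the cup turns about 40 degrees until its weight is under the bar, which then lies in the lip's corner
- cup_2: dosing cup, may be absent; all look alike: white closed-topped cylinder 48 mm across, 80 mm tall, blue band, blue hook at its side, about 90 g, standing mouth down. Origin: centre of the mouth (underside); z up; +x points to the hook. The mouth's bore is 72 mm deep and either 36 or 24 mm across: not visible, found only by trying it on the gauge pin
- cup_2_hook (a point): middle of the underside of the hook's level top, at (41, 0, 100) mm in the cup's frame. Hook: strap 16 mm wide (y), 6 mm thick: riser x = 22..28 mm, level top z = 100..106, lip x = 54..60 down to z = 68; so a 26 mm gap open downwards. Hung and let go, the cup turns about 40 degrees until its weight is under the bar, which then lies in the lip's corner
- cup_3: dosing cup, may be absent; all look alike: white closed-topped cylinder 48 mm across, 80 mm tall, blue band, blue hook at its side, about 90 g, standing mouth down. Origin: centre of the mouth (underside); z up; +x points to the hook. The mouth's bore is 72 mm deep and either 36 or 24 mm across: not visible, found only by trying it on the gauge pin
- cup_3_hook (a point): middle of the underside of the hook's level top, at (41, 0, 100) mm in the cup's frame. Hook: strap 16 mm wide (y), 6 mm thick: riser x = 22..28 mm, level top z = 100..106, lip x = 54..60 down to z = 68; so a 26 mm gap open downwards. Hung and let go, the cup turns about 40 degrees until its weight is under the bar, which then lies in the lip's corner
- cup_4: dosing cup, may be absent; all look alike: white closed-topped cylinder 48 mm across, 80 mm tall, blue band, blue hook at its side, about 90 g, standing mouth down. Origin: centre of the mouth (underside); z up; +x points to the hook. The mouth's bore is 72 mm deep and either 36 or 24 mm across: not visible, found only by trying it on the gauge pin
- cup_4_hook (a point): middle of the underside of the hook's level top, at (41, 0, 100) mm in the cup's frame. Hook: strap 16 mm wide (y), 6 mm thick: riser x = 22..28 mm, level top z = 100..106, lip x = 54..60 down to z = 68; so a 26 mm gap open downwards. Hung and let go, the cup turns about 40 degrees until its weight is under the bar, which then lies in the lip's corner
- cup_5: dosing cup, may be absent; all look alike: white closed-topped cylinder 48 mm across, 80 mm tall, blue band, blue hook at its side, about 90 g, standing mouth down. Origin: centre of the mouth (underside); z up; +x points to the hook. The mouth's bore is 72 mm deep and either 36 or 24 mm across: not visible, found only by trying it on the gauge pin
- cup_5_hook (a point): middle of the underside of the hook's level top, at (41, 0, 100) mm in the cup's frame. Hook: strap 16 mm wide (y), 6 mm thick: riser x = 22..28 mm, level top z = 100..106, lip x = 54..60 down to z = 68; so a 26 mm gap open downwards. Hung and let go, the cup turns about 40 degrees until its weight is under the bar, which then lies in the lip's corner
- gauge: loose gauge, 0.9 kg: dark steel foot 100 x 100 x 15 mm, origin under its centre, z up; on it an orange pin 30 mm across, 60 mm tall, top 8 mm tapered to 18 mm across. A 36 mm bore slides down to the foot (mouth then 15 mm above the ledge); a 24 mm bore stops near the pin's top (mouth about 71 mm above the ledge)
- gauge_tip (a point): centre of the top of the gauge pin, 75 mm above the ledge
- rail_mid (a point): middle of the drying rail's bar, on its axis, 215 mm above the ledge. Fixed steel bar 10 mm across, 340 mm long along this frame's y, on posts 14 mm across at its ends that rise 5 mm above its axis; feet 120 mm (x) by 40 mm (y), 8 mm high. -x is the side facing the robot
- drawer (a joint): how far the clear organiser's drawer is drawn out, m: 0 shut, 0.19 fully out; it slides out towards -x of point drawer_in (towards the robot) with about 1.5 N of friction and stays where it is left
- drawer_in (a point): point on the drawer's inner floor, mid-width, 40 mm behind the front panel; 12 mm above the ledge; moves with the drawer; -x is the way out. Inside: x = -40..160 mm, y = +-116 mm; walls 38 mm high over this floor, front panel (x = -46..-40 mm) 49 mm high. The fixed housing (260 mm wide, roof top 132 mm above the ledge, 114 mm of room over this floor) begins at x = -40 mm + the joint value
- drawer_tab (a point): centre of the top edge of the blue upright pull tab at the middle of the drawer front: 12 mm thick (x), 40 mm wide (y), top 120 mm above the ledge; its back stands 6 mm ahead of the housing when shut. Pinch it from above to pull; push its front face to shut
- jug: bystander: closed lavender detergent jug, 120 mm across, 235 mm tall; origin centre of underside
- funnel: bystander: hard blue funnel standing on its wide rim, 100 mm across, 110 mm tall; origin centre of underside
- peg_ring: bystander: steel peg ring lying flat, 150 mm across, 10 mm high; origin centre of underside
- dosing_ball: bystander: green plastic dosing ball with a flat foot, 86 mm across, 82 mm tall; origin centre of underside
Things that resemble listed ones, but are neither listed nor needed, are in the scene too. What is shaped like the cup_5 but yellow is not meant.

How it is judged:
On the way, in this order (a step that is already met when the one before it is completed fails the run):
1. a cup is tried on the gauge pin (down over it, or stopped on its top) (((horizontal distance between cup_1 and gauge below 0.012 m and height (world z) of cup_1 below 0.045 m) or (horizontal distance between cup_3 and gauge below 0.012 m and height (world z) of cup_3 below 0.045 m) or (horizontal distance between cup_5 and gauge below 0.012 m and height (world z) of cup_5 below 0.045 m) or (horizontal distance between cup_2 and gauge below 0.015 m and height (world z) of cup_2 between 0.05 and 0.085 m and contact force between cup_2 and gauge above 0.2 N) or (horizontal distance between cup_4 and gauge below 0.015 m and height (world z) of cup_4 between 0.05 and 0.085 m and contact force between cup_4 and gauge above 0.2 N))), for 0.1 s.
2. that cup is set down away from the gauge and let go (horizontal distance between each of cup_1, cup_2, cup_3, cup_4, cup_5 and gauge above 0.05 m and contact force between the fingers and cup_1 below 0.05 N and contact force between the fingers and cup_2 below 0.05 N and contact force between the fingers and cup_3 below 0.05 N and contact force between the fingers and cup_4 below 0.05 N and contact force between the fingers and cup_5 below 0.05 N), for 0.1 s.
3. a cup is again tried on the pin (((horizontal distance between cup_1 and gauge below 0.012 m and height (world z) of cup_1 below 0.045 m) or (horizontal distance between cup_3 and gauge below 0.012 m and height (world z) of cup_3 below 0.045 m) or (horizontal distance between cup_5 and gauge below 0.012 m and height (world z) of cup_5 below 0.045 m) or (horizontal distance between cup_2 and gauge below 0.015 m and height (world z) of cup_2 between 0.05 and 0.085 m and contact force between cup_2 and gauge above 0.2 N) or (horizontal distance between cup_4 and gauge below 0.015 m and height (world z) of cup_4 between 0.05 and 0.085 m and contact force between cup_4 and gauge above 0.2 N))), for 0.1 s.
4. it too is set down away from the gauge and let go (all of step 2), for 0.1 s.
5. a cup is tried on the pin a third time (((horizontal distance between cup_1 and gauge below 0.012 m and height (world z) of cup_1 below 0.045 m) or (horizontal distance between cup_3 and gauge below 0.012 m and height (world z) of cup_3 below 0.045 m) or (horizontal distance between cup_5 and gauge below 0.012 m and height (world z) of cup_5 below 0.045 m) or (horizontal distance between cup_2 and gauge below 0.015 m and height (world z) of cup_2 between 0.05 and 0.085 m and contact force between cup_2 and gauge above 0.2 N) or (horizontal distance between cup_4 and gauge below 0.015 m and height (world z) of cup_4 between 0.05 and 0.085 m and contact force between cup_4 and gauge above 0.2 N))), for 0.1 s.
At the end, for the whole second after the job is handed in: each wide-bore cup present hangs by its hook on the bar (hook within 30 mm of it, cup over 60 mm above the ledge); each narrow-bore cup is inside the drawer; drawer shut within 8 mm; all cups at rest (under 0.04 m/s, 0.5 rad/s); gauge upright on the ledge (contact force between each of cup_1, cup_3, cup_5 and rail above 0.2 N and x of cup_1_hook in the frame of rail_mid between -0.03 and 0.03 m and y of cup_1_hook in the frame of rail_mid between -0.165 and 0.165 m and z of cup_1_hook in the frame of rail_mid between -0.02 and 0.025 m and height (world z) of each of cup_1, cup_3, cup_5 above 0.06 m and x of cup_3_hook in the frame of rail_mid between -0.03 and 0.03 m and y of cup_3_hook in the frame of rail_mid between -0.165 and 0.165 m and z of cup_3_hook in the frame of rail_mid between -0.02 and 0.025 m and x of cup_5_hook in the frame of rail_mid between -0.03 and 0.03 m and y of cup_5_hook in the frame of rail_mid between -0.165 and 0.165 m and z of cup_5_hook in the frame of rail_mid between -0.02 and 0.025 m and x of cup_2 in the frame of drawer_in between -0.04 and 0.16 m and y of cup_2 in the frame of drawer_in between -0.118 and 0.118 m and z of cup_2 in the frame of drawer_in between -0.01 and 0.06 m and x of cup_4 in the frame of drawer_in between -0.04 and 0.16 m and y of cup_4 in the frame of drawer_in between -0.118 and 0.118 m and z of cup_4 in the frame of drawer_in between -0.01 and 0.06 m and linear speed of each of cup_1, cup_2, cup_3, cup_4, cup_5 below 0.04 m/s and angular speed of each of cup_1, cup_2, cup_3, cup_4, cup_5 below 0.5 rad/s and value of joint drawer below 0.008 m and angle between gauge's own z axis and vertical below 0.1 rad and height (world z) of gauge below 0.01 m); the robot touches nothing.
It fails at once if the jug, funnel, peg ring or dosing ball is shoved more than 30 mm or knocked over (distance of any of jug, funnel, peg_ring, dosing_ball from where it was at the start of the episode above 0.03 m or angle between any of jug, funnel, peg_ring, dosing_ball's own z axis and vertical above 0.5 rad).
It fails at once if a cup is dropped or flung: faster than 0.8 m/s while not held by the fingers ((linear speed of cup_1 above 0.8 m/s and contact force between the fingers and cup_1 below 0.05 N) or (linear speed of cup_2 above 0.8 m/s and contact force between the fingers and cup_2 below 0.05 N) or (linear speed of cup_3 above 0.8 m/s and contact force between the fingers and cup_3 below 0.05 N) or (linear speed of cup_4 above 0.8 m/s and contact force between the fingers and cup_4 below 0.05 N) or (linear speed of cup_5 above 0.8 m/s and contact force between the fingers and cup_5 below 0.05 N)).
Of cup_1, cup_2, cup_3, cup_4, cup_5 only 3 to 4 are there at a start; the rules pass over those that are not, and their reading is None.
At some moment in a run one of gauge may be knocked a few centimetres aside while the robot is not near it.
It also fails if it takes over 210 s, if anything falls off the work surface, if the arm or the gripper's body presses on something with over 40 N, if the wrist force passes 120 N, or if a joint passes its speed limit or range.

ROBOT

A 6-joint arm with a two-finger parallel gripper is mounted at the origin on the work surface. World frame = base frame: x ahead of the robot, y to its left, z up, the work surface at z = 0. Lengths are in m, angles in rad, forces in N, time in s.
With the tool pointing down it reaches from about 0.275 to 0.975 m from the base axis. Payload 8.4 kg.
Tool frame: the origin (TCP) lies on the centre line of the jaws, within the pads' length; the fingertips stand 8 mm ahead of it and the grasp point (between the pads) lies 11 mm behind it; z points along the fingers, y is the line along which they close (so a half turn about z gives the same grasp; the last joint's range is limited). The gripper opens to 92 mm and grips with 3 to 60 N. Pads are 20 mm wide; open, the fingers measure 128 mm over their backs; the gripper's body (75 mm by 189 mm) begins 69 mm behind the grasp point.
Start: joints at [1.295, 0.353, 1.633, -0, 1.155, -0.002], TCP at [0.169, 0.602, 0.223] pointing down, gripper open.
Joint ranges: [-2.63, 2.63], [-0.92, 2.1], [0.06, 2.66], [-1.3, 4.44], [0, 2.69], [-3.02, 3.02]. Speed limits (rad/s): [2.22, 2.22, 2.79, 3.14, 3.14, 3.14].

INTERFACE

Orientations are given as a rotation vector (axis times angle).
In Python, from workcell import readout, vision, ctrl gives the robot as it stands.
- The arm moves only by the shell command python3 -m handwheel 'ROWS'. ROWS is JSON, a list of rows, each an object of numbers: "x", "y", "z": the shift along the tool's x, y, z in cm; "rx", "ry", "rz": the turn, a rotation vector about the tool's x, y, z in rad; "gripper": the finger opening in cm, from 0 to 9.19. In form: [{"x": .., "y": .., "z": .., "rx": .., "ry": .., "rz": .., "gripper": ..}, ...]. A call has exactly 5 rows; each row shifts and turns the commanded pose from where the row before left it, along the tool's axes as they then stand; what a row does not reach is not made up. A row lasts 1/8 s, in which the tool goes at most 62.5 mm and 10.7 degrees, less where a joint would pass 70% of its speed; a pose out of reach is approached as far as the arm can. A call with a gripper value outside its range is refused whole. The fingers move at their own pace and stop on an object; the grip force is fixed at half the most. Time passes only in rows, so rows that do not move let the fingers close, or fill a call up. It gives the time, the measured TCP pose, the force, the opening and the grip force at its end, in the units of the state.
- readout.observe(): the state, without advancing time (a new reading comes with each control period).
- vision.camera(name): name is "scene" or "top" or "wrist"; returns the picture (384x512x3 uint8, blue, green, red); there is no depth.
- vision.calibration(name): a dict with "vertical_fov" (degrees; the focal length in pixels is half the picture's height over the tangent of half this angle, whatever the lens; pixels are square), "cx", "cy" (the principal point, pixels), "rvec" (rotation vector, rad) and "tvec" (3), from world to camera coordinates, as OpenCV has them. Camera axes: x right, y down, z forward; pixel columns grow to the right and rows downward; lengths in m; the calibration is good to about 2 mm. A picture is of the moment at which its call begins: read the wrist's pose just before it. calibration takes no time and is no camera call; for the wrist camera it gives the pose at the moment of the call.
- ctrl.close_job(): hands the job in; it is judged then, once.
The state is a dict: "t": time; "qpos": joint angles; "qd": joint speeds; "joint_efforts": joint torques, N m; "tcp_pos": TCP position; "tcp_rot": TCP orientation; "contact_force": force on the tool from outside, world axes, zero at the start; "torque": the same for the moment, N m; "opening": finger opening in m; "grasp_force": force on a finger pad.
Only numpy, scipy, OpenCV 4.12 (cv2) and the standard library are available. Lean on these libraries where they do the work, as an engineer would, in place of code of your own. Each camera call takes 0.05 s, during which the arm holds its last target. There are 200 camera calls.

## Working session

There is one attempt and no reset: what is moved stays moved. The work goes in short steps, Python scripts to look and compute and a shell command to move; the robot and the scene stay as the last step left them, time stands still between calls to the robot, and variables do not carry over. Pictures are saved under pics/ and viewed, at most 14 in all, crops included, and the job is handed in when it is done.

```bash
mkdir -p pics; ls; cat > h.py <<'E'
import numpy as np, cv2
from workcell import readout, vision
def cal(name):
    c=vision.calibration(name); f=192/np.tan(np.radians(c['vertical_fov'])/2)
    K=np.array([[f,0,c['cx']],[0,f,c['cy']],[0,0,1]])
    R=cv2.Rodrigues(np.array(c['rvec'],float))[0]; return K,R,np.array(c['tvec'],float).ravel()
def onplane(c,uv,z):
    K,R,t=c; o=-R.T@t; d=R.T@np.linalg.inv(K)@np.array([uv[0],uv[1],1.]); return o+d*(z-o[2])/d[2]
def proj(c,p):
    K,R,t=c; q=K@(R@np.array(p,float)+t); return q[:2]/q[2]
E
python3 - <<'E'
from h import *
for n in('scene','top','wrist'):
    im=vision.camera(n); cv2.imwrite(f'pics/{n}0.png',im); c=vision.calibration(n); print(n,c)
E
```

```text
pics
scene {'vertical_fov': 47.091915657263456, 'cx': 251.64314073378748, 'cy': 195.48203917422273, 'rvec': array([ 2.25205942,  0.71200885, -0.30218499]), 'tvec': array([-0.44557891, -0.144353  ,  1.92330056])}
top {'vertical_fov': 46.14678745592964, 'cx': 249.10817524431698, 'cy': 200.30803977126635, 'rvec': array([ 2.20244249, -2.1762311 ,  0.06848902]), 'tvec': array([-0.02865758,  0.58532066,  1.81779474])}
wrist {'vertical_fov': 63.84077972433053, 'cx': 254.18287628307124, 'cy': 185.65229050098577, 'rvec': array([-2.3462778 , -1.77566902, -0.21313313]), 'tvec': array([-0.62456288, -0.02538847,  0.3897419 ])}
```

```bash
python3 -c "
import cv2
for n in('scene','top'):
    cv2.imwrite(f'pics/{n}0b.png',cv2.resize(cv2.imread(f'pics/{n}0.png'),(800,600),interpolation=cv2.INTER_CUBIC))"
```

```text
(no output)
```

View pics/scene0b.png

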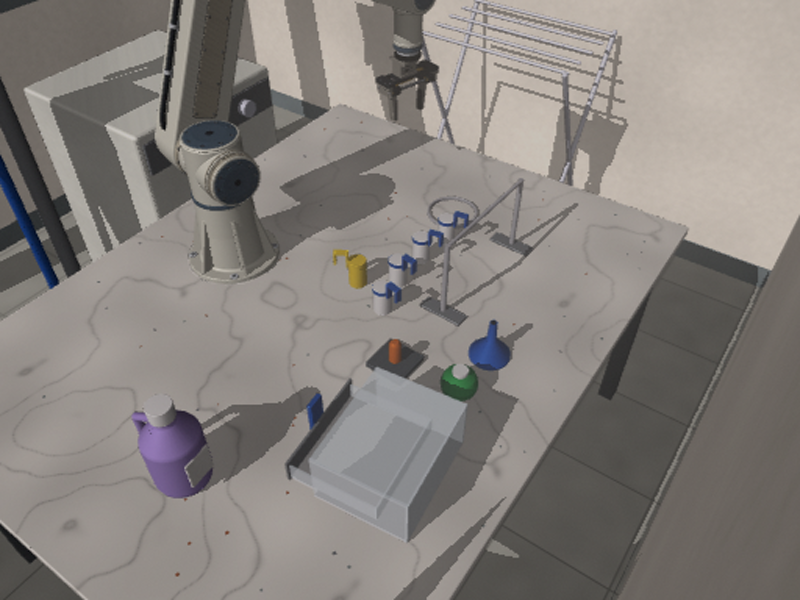

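View pics/top0b.png

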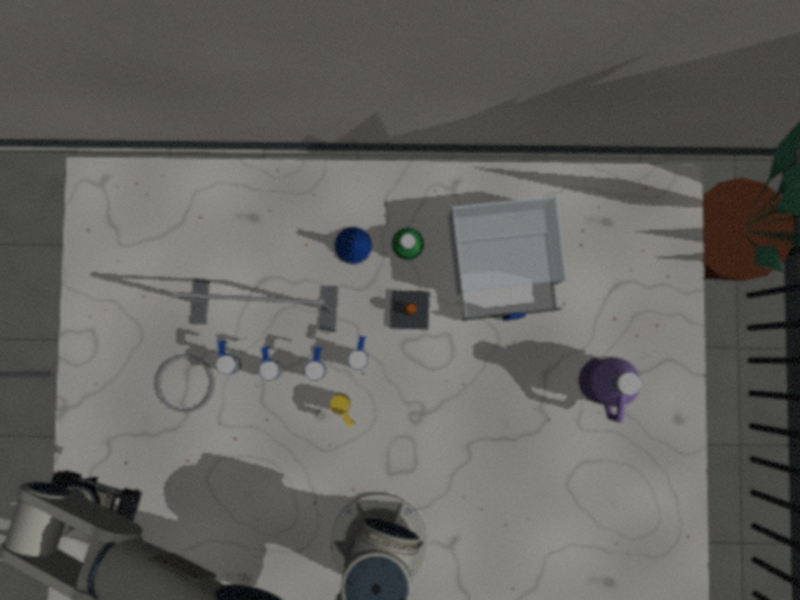

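Top view (800x600): four white cups with blue hooks pointing away from the robot at (227,363), (270,369), (315,370), (358,358). The yellow one (340,404) is the decoy. Gauge pin is at (411,309), rail from about (200,296) to (328,303), drawer and tab at (515,316), funnel (353,245), ball (407,243), ring (184,383), jug (610,382).

```bash
python3 - <<'E'
from h import *
im=cv2.imread('pics/top0.png'); c=cal('top'); hsv=cv2.cvtColor(im,cv2.COLOR_BGR2HSV)
def comps(lo,hi,z,mn=8):
    m=cv2.inRange(hsv,lo,hi); n,l,s,ce=cv2.connectedComponentsWithStats(m)
    for i in range(1,n):
        if s[i,4]>=mn: print(np.round(ce[i],1),s[i], 'w',np.round(onplane(c,ce[i],z),3))
print('blue');comps((105,120,60),(125,255,255),.106)
print('orange');comps((3,120,80),(15,255,255),.075)
print('yellow');comps((20,120,80),(32,255,255),.08)
for n,u,z in [('cup',(227,363),.08),('cup',(270,369),.08),('cup',(315,370),.08),('cup',(358,358),.08),('gaugefoot',(410,310),.015),('tab',(515,316),.12),('footL',(200,301),.008),('footR',(328,308),.008),('jug',(600,382),.1),('funnel',(353,245),0.05),('ball',(407,243),.04),('ring',(184,383),0)]:
    print(n,np.round(onplane(c,(u[0]*.64,u[1]*.64),z),3))
s=readout.observe(); print(s['tcp_pos'],s['tcp_rot'],s['opening'],cv2.Rodrigues(np.array(s['tcp_rot']))[0].round(2))
R,t=cal('wrist')[1:]; Rt=cv2.Rodrigues(np.array(s['tcp_rot']))[0]
print('cam in tool',Rt.T@(-R.T@t-np.array(s['tcp_pos'])), (Rt.T@R.T).round(2))
cv2.imwrite('pics/crop1.png',np.vstack([cv2.resize(im[180:290,90:280],(800,463),interpolation=cv2.INTER_CUBIC)]))
E
```

```text
blue
[229.4 157.8] [220 146  18  22 230] w [0.745 0.057 0.106]
[329.9 201.6] [326 200  10   4  25] w [ 0.579 -0.335  0.106]
[230.4 219.6] [229 216   4   8  21] w [0.505 0.05  0.106]
[141.4 222.2] [140 218   4   9  33] w [0.49  0.394 0.106]
[169.2 226.4] [168 222   4   9  27] w [0.475 0.286 0.106]
[202.3 225.9] [201 222   4   9  29] w [0.479 0.158 0.106]
orange
[263. 197.] [260 195   7   6  28] w [ 0.596 -0.076  0.075]
yellow
[218.  260.2] [211 252  15  21 151] w [0.346 0.097 0.08 ]
cup [0.451 0.384 0.08 ]
cup [0.437 0.276 0.08 ]
cup [0.436 0.163 0.08 ]
cup [0.468 0.055 0.08 ]
gaugefoot [ 0.594 -0.076  0.015]
tab [ 0.575 -0.331  0.12 ]
footL [0.612 0.475 0.008]
footR [0.597 0.139 0.008]
jug [ 0.416 -0.546  0.1  ]
funnel [0.758 0.074 0.05 ]
ball [ 0.767 -0.066  0.04 ]
ring [0.397 0.513 0.   ]
[0.16890939 0.60138    0.22208703] [-4.28668889e-01 -3.11211015e+00  1.52551704e-03] 0.09166399820387423 [[-0.96  0.27 -0.  ]
 [ 0.27  0.96 -0.  ]
 [-0.   -0.   -1.  ]]
cam in tool [ 6.70305684e-02  1.02674968e-04 -1.62127056e-01] [[-0.   -0.97 -0.24]
 [ 1.   -0.   -0.  ]
 [-0.   -0.24  0.97]]
```

View pics/crop1.png

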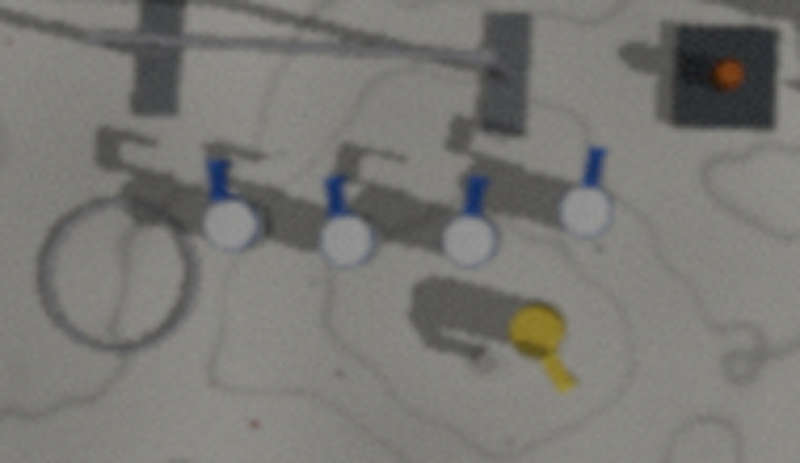

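The crop confirms it: the cups at top-view px (145,232), (173,236), (202,237) and (229,229) are white with blue hooks, so they fit. The yellow cup at (218,260) is excluded. I'll move up over the row for a closer wrist view.

```bash
cat >> h.py <<'E'
def to(x,y,z,psi):
    "tool-axis shift (cm) to TCP target, along the present axes and along axes after the turn, and the turn rz"
    s=readout.observe(); R=cv2.Rodrigues(np.array(s['tcp_rot'],float))[0]; d=np.array([x,y,z])-s['tcp_pos']
    c,q=np.cos(psi),np.sin(psi); R2=np.array([[-c,-q,0],[-q,c,0],[0,0,-1.]]).T
    r=cv2.Rodrigues(R.T@R2)[0].ravel()
    print('now',np.round(s['tcp_pos'],4),'pre',np.round(R.T@d*100,2),'post',np.round(R2.T@d*100,2),'turn',np.round(r,3),'t',round(s['t'],1))
E
python3 -m handwheel '[{"x":-3.8,"y":-3.1,"z":-2},{"x":-3.8,"y":-3.1,"z":-2},{"x":-3.8,"y":-3.1,"z":-2},{"x":-3.8,"y":-3.1,"z":-2},{"x":-3.8,"y":-3.1,"z":-2}]'
python3 -m handwheel '[{"x":-3.8,"y":-3.1,"z":-2},{"x":-3.8,"y":-3.1,"z":-2},{"x":-3.8,"y":-3.1,"z":-2},{"x":-3.8,"y":-3.1,"z":-2},{"x":-3.8,"y":-3.1,"z":-2}]'
python3 -m handwheel '[{"rz":-0.14},{"rz":-0.137},{},{},{}]'
python3 - <<'E'
from h import *
to(.45,.2,.42,0); cv2.imwrite('pics/w1.png',vision.camera('wrist'))
import pickle; pickle.dump(cal('wrist'),open('w1.pkl','wb'))
E
```

```text
now [0.1689 0.6014 0.2221] pre [-37.91 -31.06 -19.76] post [-28.11 -40.14 -19.79] turn [-0.001 -0.    -0.274] t 0.1invalid input at $[0]: expected keys x, y, z, rx, ry, rz, gripper
invalid input at $[0]: expected keys x, y, z, rx, ry, rz, gripper
invalid input at $[0]: expected keys x, y, z, rx, ry, rz, gripper
```

View pics/w1.png

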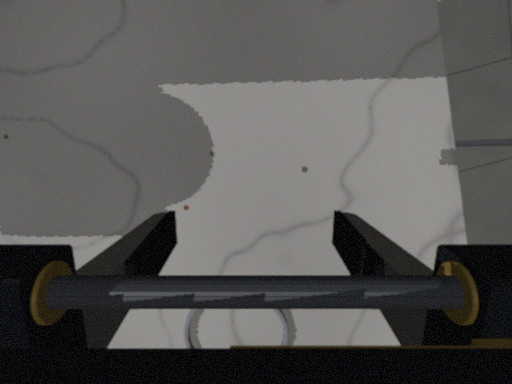

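The wrist view from the start pose shows the ring at (240,325) between the fingers and nothing else useful. The move was refused because every row must have all the keys, so I'm repeating it with full rows.

```bash

python3 -m handwheel '[{"x":-3.8,"y":-3.1,"z":-2,"rx":0,"ry":0,"rz":0,"gripper":9},{"x":-3.8,"y":-3.1,"z":-2,"rx":0,"ry":0,"rz":0,"gripper":9},{"x":-3.8,"y":-3.1,"z":-2,"rx":0,"ry":0,"rz":0,"gripper":9},{"x":-3.8,"y":-3.1,"z":-2,"rx":0,"ry":0,"rz":0,"gripper":9},{"x":-3.8,"y":-3.1,"z":-2,"rx":0,"ry":0,"rz":0,"gripper":9}]'
python3 -m handwheel '[{"x":-3.8,"y":-3.1,"z":-2,"rx":0,"ry":0,"rz":0,"gripper":9},{"x":-3.8,"y":-3.1,"z":-2,"rx":0,"ry":0,"rz":0,"gripper":9},{"x":-3.8,"y":-3.1,"z":-2,"rx":0,"ry":0,"rz":0,"gripper":9},{"x":-3.8,"y":-3.1,"z":-2,"rx":0,"ry":0,"rz":0,"gripper":9},{"x":-3.8,"y":-3.1,"z":-2,"rx":0,"ry":0,"rz":0,"gripper":9}]'
python3 -m handwheel '[{"x":0,"y":0,"z":0,"rx":0,"ry":0,"rz":-0.137,"gripper":9},{"x":0,"y":0,"z":0,"rx":0,"ry":0,"rz":-0.137,"gripper":9},{"x":0,"y":0,"z":0,"rx":0,"ry":0,"rz":0,"gripper":9},{"x":0,"y":0,"z":0,"rx":0,"ry":0,"rz":0,"gripper":9},{"x":0,"y":0,"z":0,"rx":0,"ry":0,"rz":0,"gripper":9}]'
python3 - <<'E'
from h import *
to(.45,.2,.42,0); c=cal('wrist'); cv2.imwrite('pics/w2.png',vision.camera('wrist'))
import pickle; pickle.dump(c,open('w2.pkl','wb'))
E
```

```text
t: 0.82
tcp_pos: [0.3106, 0.3997, 0.3232]
tcp_rot: [0.428, 3.112, 0.0]
contact_force: [0.3, 0.8, 0.2]
opening: 0.0902
grasp_force: 0.0
t: 1.45
tcp_pos: [0.4516, 0.199, 0.4233]
tcp_rot: [0.429, 3.112, 0.0]
contact_force: [0.7, 1.7, -0.4]
opening: 0.0902
grasp_force: 0.0
t: 2.08
tcp_pos: [0.4509, 0.2007, 0.4225]
tcp_rot: [-0.002, -3.141, 0.0]
contact_force: [0.4, -0.1, 0.9]
opening: 0.09
grasp_force: 0.0
now [0.4509 0.2007 0.4225] pre [ 0.09 -0.07  0.25] post [ 0.09 -0.07  0.25] turn [-0.    -0.    -0.001] t 2.1
```

View pics/w2.png

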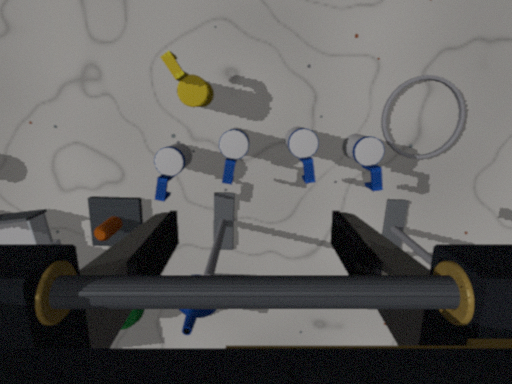

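The wrist view shows the cups D to A at (168,161), (234,143), (304,142), (368,151) with hooks below them. The gauge pin is at (108,228), the right rail post at (220,230), and the left post at (398,230).

```bash
cat >> h.py <<'E'
def blue(im,lo=(105,120,60),hi=(128,255,255),mn=25):
    m=cv2.inRange(cv2.cvtColor(im,cv2.COLOR_BGR2HSV),lo,hi); n,l,s,ce=cv2.connectedComponentsWithStats(m)
    return [(ce[i],np.argwhere(l==i)[:,::-1].astype(float),s[i]) for i in range(1,n) if s[i,4]>=mn]
E
python3 - <<'E'
from h import *
import pickle; c=pickle.load(open('w2.pkl','rb')); im=cv2.imread('pics/w2.png')
g=cv2.resize(cv2.cvtColor(im,cv2.COLOR_BGR2GRAY)[90:260,:],None,fx=4,fy=4,interpolation=cv2.INTER_CUBIC)
ci=cv2.HoughCircles(g,cv2.HOUGH_GRADIENT,1.5,120,param1=120,param2=40,minRadius=50,maxRadius=70)
for x,y,r in ci[0]: 
    p=(x/4-.375,y/4-.375+90); w=onplane(c,p,.08); print('circ',np.round(p,1),r/4,np.round(w,3),'expect r',.024/(w-(-c[1].T@c[2]))[2]*-c[0][0,0])
for ce,pts,s in blue(im):
    if 120<ce[1]<230:
        w=np.array([onplane(c,p,.106)[:2] for p in pts]); m=w.mean(0); v=np.linalg.svd(w-m)[2][0]; print('hook',ce.round(1),s,m.round(3),'yaw',np.arctan(v[1]/v[0]).round(3), 'far',w[np.argmax(w[:,0])].round(3))
for ce,pts,s in blue(im,(3,150,80),(15,255,255)): print('orange',ce,s,[onplane(c,ce,z).round(3) for z in(.045,.075)])
for u,z in [((222,226),.215),((398,229),.215),((117,208),.008),((225,222),.008),((394,224),.008)]: print(u,onplane(c,u,z).round(3))
E
```

```text
circ [168.2 161.8] 14.3375 [0.466 0.059 0.08 ] expect r 14.656433036293853
circ [366.9 152.1] 12.9875 [0.451 0.386 0.08 ] expect r 14.656433036293853
circ [232.3 144.6] 15.2 [0.438 0.165 0.08 ] expect r 14.656433036293853
hook [228.4 170.8] [223 159  13  25 226] [0.477 0.16 ] yaw -0.176 far [0.497 0.162]
hook [307.9 170. ] [300 158  15  25 246] [0.476 0.286] yaw 0.146 far [0.495 0.288]
hook [374.4 177.7] [363 165  19  26 303] [0.488 0.392] yaw 0.226 far [0.509 0.393]
hook [161.1 188.6] [155 177  13  24 216] [0.506 0.052] yaw -0.198 far [0.524 0.053]
orange [ 99.5648855  232.60305344] [ 94 223  12  18 131] [array([ 0.606, -0.089,  0.045]), array([ 0.593, -0.073,  0.075])]
(222, 226) [0.527 0.16  0.215]
(398, 229) [0.532 0.385 0.215]
(117, 208) [ 0.569 -0.068  0.008]
(225, 222) [0.599 0.143 0.008]
(394, 224) [0.604 0.478 0.008]
```

```bash

python3 -m handwheel '[{"x":-0.8,"y":-5.3,"z":0,"rx":0,"ry":0,"rz":0,"gripper":9},{"x":-0.8,"y":-5.3,"z":0,"rx":0,"ry":0,"rz":0,"gripper":9},{"x":-0.8,"y":-5.3,"z":0,"rx":0,"ry":0,"rz":0,"gripper":9},{"x":-0.8,"y":-5.3,"z":0,"rx":0,"ry":0,"rz":0,"gripper":9},{"x":-0.8,"y":-5.3,"z":0,"rx":0,"ry":0,"rz":0,"gripper":9}]' | grep -E "^t:|pos"
python3 -m handwheel '[{"x":-0.8,"y":-5.3,"z":0,"rx":0,"ry":0,"rz":0,"gripper":9},{"x":-0.8,"y":-5.3,"z":0,"rx":0,"ry":0,"rz":0,"gripper":9},{"x":-0.8,"y":-5.3,"z":0,"rx":0,"ry":0,"rz":0,"gripper":9},{"x":-0.8,"y":-5.3,"z":0,"rx":0,"ry":0,"rz":0,"gripper":9},{"x":-0.8,"y":-5.3,"z":0,"rx":0,"ry":0,"rz":0,"gripper":9}]'| grep -E "^t:|pos"
python3 -m handwheel '[{"x":0,"y":0,"z":0,"rx":0,"ry":0,"rz":0,"gripper":9},{"x":0,"y":0,"z":0,"rx":0,"ry":0,"rz":0,"gripper":9},{"x":0,"y":0,"z":0,"rx":0,"ry":0,"rz":0,"gripper":9},{"x":0,"y":0,"z":0,"rx":0,"ry":0,"rz":0,"gripper":9},{"x":0,"y":0,"z":0,"rx":0,"ry":0,"rz":0,"gripper":9}]'| grep -E "^t:|pos|force"
python3 - <<'E'
from h import *
to(.54,-.33,.42,0); c=cal('wrist'); im=vision.camera('wrist');cv2.imwrite('pics/w3.png',im)
import pickle; pickle.dump(c,open('w3.pkl','wb'))
cv2.imwrite('pics/w3c.png',cv2.resize(im[60:260,100:400],(800,533),interpolation=cv2.INTER_CUBIC))
for ce,pts,s in blue(im): print(ce,s,onplane(c,ce,.12))
t=cal('top')
a,b=[onplane(t,u,.215) for u in((112.6,189),(207.6,193.8))]; print('bar',a,b)
t2=cv2.imread('pics/top0.png'); cv2.imwrite('pics/bar.png',cv2.resize(t2[160:230,50:250],(800,280),interpolation=cv2.INTER_CUBIC))
E
```

```text
t: 2.75
tcp_pos: [0.4911, -0.0661, 0.4227]
t: 3.38
tcp_pos: [0.5313, -0.3312, 0.4225]
t: 4.0
tcp_pos: [0.5312, -0.3288, 0.423]
contact_force: [-0.4, 0.2, 1.1]
grasp_force: 0.0
now [ 0.5312 -0.3288  0.423 ] pre [-0.88 -0.12  0.3 ] post [-0.88 -0.12  0.3 ] turn [-0.     0.     0.001] t 4.0
[493.13948498 132.84549356] [476  98  33  54 466] [0.49722889 0.02784556 0.12      ]
[250.25526932 180.56674473] [238 170  25  21 427] [ 0.57005504 -0.33459003  0.12      ]
[452.94174757 242.2815534 ] [439 240  28   5 103] [ 0.67315519 -0.00516098  0.12      ]
[430.45945946 256.35135135] [428 250   5  12  37] [ 0.69811353 -0.03835376  0.12      ]
bar [0.60857079 0.47590889 0.215     ] [0.5951835  0.12959359 0.215     ]
```

View pics/w3c.png

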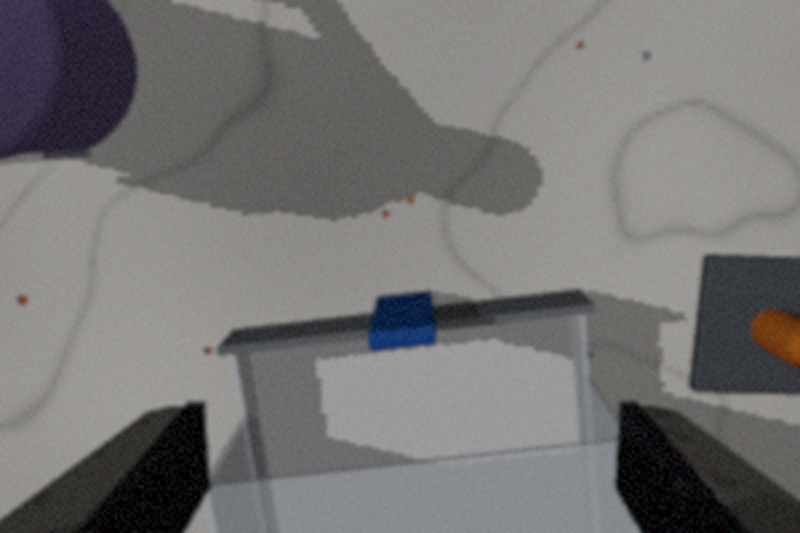

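```bash
python3 - <<'E'
from h import *
import pickle; c=pickle.load(open('w3.pkl','rb'))
f=lambda u,v,z: onplane(c,(100+u*.375,60+v*.375),z)[:2].round(3)
print('tab back',f(370,348,.12),f(435,344,.12),'tab front top',f(373,323,.12),f(433,318,.12))
print('panel top',f(222,350,.061),f(590,302,.061), f(232,332,.061),f(582,293,.061))
print('roof',f(210,483,.132),f(615,446,.132))
print('jug edge',f(135,80,.1),f(135,80,.0))
E
```

```text
tab back [ 0.586 -0.353] [ 0.584 -0.315] tab front top [ 0.571 -0.351] [ 0.568 -0.316]
panel top [ 0.603 -0.453] [ 0.571 -0.212] [ 0.59  -0.446] [ 0.565 -0.218]
roof [ 0.666 -0.448] [ 0.642 -0.209]
jug edge [ 0.435 -0.484] [ 0.429 -0.517]
```

View pics/bar.png

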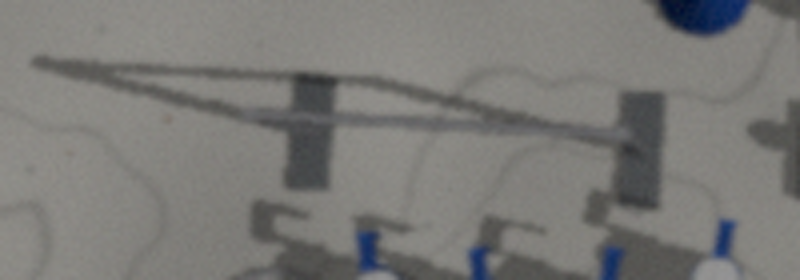

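Bar endpoints in the crop are (240,113) and (633,136), so rail centre is about (0.602, 0.306) with yaw −0.04. The drawer already stands about 6 cm out, with yaw about 0.11. Next I turn to pinch its tab.

```bash

python3 -m handwheel '[{"x":0,"y":0,"z":2,"rx":0,"ry":0,"rz":0.146,"gripper":6},{"x":0,"y":0,"z":2,"rx":0,"ry":0,"rz":0.146,"gripper":6},{"x":0,"y":0,"z":2,"rx":0,"ry":0,"rz":0.146,"gripper":6},{"x":0,"y":0,"z":2,"rx":0,"ry":0,"rz":0.146,"gripper":6},{"x":0,"y":0,"z":2,"rx":0,"ry":0,"rz":0.146,"gripper":6}]'| grep -E "^t:|pos"
python3 -m handwheel '[{"x":0,"y":0,"z":2,"rx":0,"ry":0,"rz":0.146,"gripper":6},{"x":0,"y":0,"z":2,"rx":0,"ry":0,"rz":0.146,"gripper":6},{"x":0,"y":0,"z":2,"rx":0,"ry":0,"rz":0.146,"gripper":6},{"x":0,"y":0,"z":2,"rx":0,"ry":0,"rz":0.146,"gripper":6},{"x":0,"y":0,"z":2,"rx":0,"ry":0,"rz":0.146,"gripper":6}]'| grep -E "^t:|pos"
python3 -c "
from h import *
to(.577,-.334,.094,-1.46)"
```

```text
t: 4.68
tcp_pos: [0.5311, -0.3293, 0.3221]
t: 5.3
tcp_pos: [0.5312, -0.3293, 0.2221]
now [ 0.5312 -0.3293  0.2221] pre [-0.95  4.5  12.81] post [-0.97  4.5  12.81] turn [ 0.     0.    -0.004] t 5.3
```

Now the pinch, then a pull of 10 cm along tool −y.

```bash

python3 -m handwheel '[{"x":-0.5,"y":2.2,"z":0,"rx":0,"ry":0,"rz":0,"gripper":6},{"x":-0.5,"y":2.3,"z":1,"rx":0,"ry":0,"rz":0,"gripper":6},{"x":0,"y":0,"z":4,"rx":0,"ry":0,"rz":0,"gripper":6},{"x":0,"y":0,"z":4,"rx":0,"ry":0,"rz":0,"gripper":6},{"x":0,"y":0,"z":3.8,"rx":0,"ry":0,"rz":0,"gripper":6}]'| grep -E "^t:|pos|force"
python3 -m handwheel '[{"x":0,"y":0,"z":0,"rx":0,"ry":0,"rz":0,"gripper":0.5},{"x":0,"y":0,"z":0,"rx":0,"ry":0,"rz":0,"gripper":0.5},{"x":0,"y":0,"z":0,"rx":0,"ry":0,"rz":0,"gripper":0.5},{"x":0,"y":0,"z":0,"rx":0,"ry":0,"rz":0,"gripper":0.5},{"x":0,"y":0,"z":0,"rx":0,"ry":0,"rz":0,"gripper":0.5}]'
python3 -m handwheel '[{"x":0,"y":-1,"z":0,"rx":0,"ry":0,"rz":0,"gripper":0.5},{"x":0,"y":-2,"z":0,"rx":0,"ry":0,"rz":0,"gripper":0.5},{"x":0,"y":-2.5,"z":0,"rx":0,"ry":0,"rz":0,"gripper":0.5},{"x":0,"y":-2.5,"z":0,"rx":0,"ry":0,"rz":0,"gripper":0.5},{"x":0,"y":-2,"z":0,"rx":0,"ry":0,"rz":0,"gripper":0.5}]'
```

```text
t: 5.92
tcp_pos: [0.5771, -0.3342, 0.0934]
contact_force: [0.4, 0.7, 0.4]
grasp_force: 0.0
t: 6.55
tcp_pos: [0.5777, -0.3347, 0.0956]
tcp_rot: [2.094, 2.34, 0.001]
contact_force: [2.1, -0.8, 1.7]
opening: 0.012
grasp_force: 1.1
t: 7.18
tcp_pos: [0.4769, -0.3468, 0.0956]
tcp_rot: [2.092, 2.339, -0.001]
contact_force: [2.7, -4.6, 4.5]
opening: 0.0121
grasp_force: 30.0
```

```bash

python3 -m handwheel '[{"x":0,"y":0,"z":0,"rx":0,"ry":0,"rz":0,"gripper":5},{"x":0,"y":0,"z":0,"rx":0,"ry":0,"rz":0,"gripper":5},{"x":0,"y":0,"z":-5,"rx":0,"ry":0,"rz":0,"gripper":5},{"x":0,"y":0,"z":-5.5,"rx":0,"ry":0,"rz":0,"gripper":5},{"x":0,"y":0,"z":-5.5,"rx":0,"ry":0,"rz":0,"gripper":7}]'| grep -E "^t:|pos|force"
python3 -m handwheel '[{"x":5.7,"y":0,"z":0,"rx":0,"ry":0,"rz":0,"gripper":7},{"x":5.7,"y":0,"z":0,"rx":0,"ry":0,"rz":0,"gripper":7},{"x":5.7,"y":0,"z":0,"rx":0,"ry":0,"rz":0,"gripper":7},{"x":5.7,"y":0,"z":0,"rx":0,"ry":0,"rz":-0.15,"gripper":7},{"x":5.6,"y":-1,"z":0,"rx":0,"ry":0,"rz":-0.16,"gripper":7}]'| grep -E "^t:|pos|force"
python3 -m handwheel '[{"x":5.3,"y":-2,"z":0,"rx":0,"ry":0,"rz":-0.16,"gripper":7},{"x":4.5,"y":-3,"z":0,"rx":0,"ry":0,"rz":-0.16,"gripper":7},{"x":0,"y":0,"z":0,"rx":0,"ry":0,"rz":-0.16,"gripper":7},{"x":0,"y":0,"z":0,"rx":0,"ry":0,"rz":-0.16,"gripper":7},{"x":0,"y":0,"z":0,"rx":0,"ry":0,"rz":-0.16,"gripper":7}]'| grep -E "^t:|pos|force"
python3 - <<'E'
from h import *
to(.467,.057,.047,-.17)
cv2.imwrite('pics/top1.png',vision.camera('top'));cv2.imwrite('pics/scene1.png',vision.camera('scene'))
E
```

```text
t: 7.8
tcp_pos: [0.4778, -0.3448, 0.2557]
contact_force: [0.4, -1.1, -0.7]
grasp_force: 0.0
t: 8.43
tcp_pos: [0.4284, -0.0651, 0.2544]
contact_force: [0.7, 0.3, -0.4]
grasp_force: 0.0
t: 9.05
tcp_pos: [0.3384, -0.0055, 0.2545]
contact_force: [-0.2, 0.6, -0.8]
grasp_force: 0.0
now [ 0.3384 -0.0055  0.2545] pre [-10.01  10.21  20.75] post [-11.61   8.33  20.75] turn [ 0.    -0.001 -0.174] t 9.1
```

```bash

python3 -m handwheel '[{"x":0,"y":0,"z":0,"rx":0,"ry":0,"rz":-0.174,"gripper":7.5},{"x":-4,"y":2.8,"z":3,"rx":0,"ry":0,"rz":0,"gripper":7.5},{"x":-4,"y":2.8,"z":3,"rx":0,"ry":0,"rz":0,"gripper":7.5},{"x":-3.6,"y":2.7,"z":2,"rx":0,"ry":0,"rz":0,"gripper":7.5},{"x":0,"y":0,"z":0,"rx":0,"ry":0,"rz":0,"gripper":7.5}]'| grep -E "^t:|pos|force"
python3 - <<'E'
from h import *
to(.467,.057,.047,-.17)
c=cal('wrist'); im=vision.camera('wrist'); cv2.imwrite('pics/w4.png',im)
for ce,pts,s in blue(im):
    w=np.array([onplane(c,p,.106)[:2] for p in pts]); m=w.mean(0); v=np.linalg.svd(w-m)[2][0]; print('hook',ce.round(1),s,m.round(3),'yaw',np.arctan(v[1]/v[0]).round(3))
E
```

```text
t: 9.78
tcp_pos: [0.4684, 0.0567, 0.1725]
contact_force: [-0.8, -0.3, -0.5]
grasp_force: 0.0
now [0.4684 0.0567 0.1725] pre [1.100e-01 1.000e-02 1.255e+01] post [1.500e-01 1.000e-02 1.255e+01] turn [-0.001 -0.003 -0.008] t 9.8
hook [493.1 108.9] [482  76  30  64 499] [0.432 0.238] yaw 0.091
hook [352.4 128.4] [347 105  21  51 137] [0.428 0.137] yaw -0.298
hook [385.8 184.5] [ 361  157   40   55 1143] [0.475 0.158] yaw 0.093
hook [259.2 161.3] [241 159  36  10  49] [0.44  0.066] yaw 1.259
hook [254.7 244.3] [246 222  19  45 806] [0.505 0.051] yaw -0.197
```

View pics/w4.png

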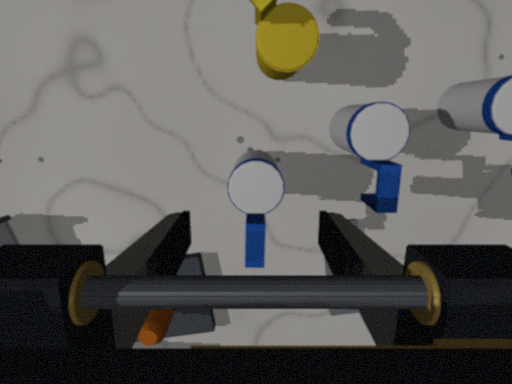

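The wrist view shows cup D centred between the jaws at (256,187), with its hook at (255,244). I'll descend, grip and lift.

```bash

python3 -m handwheel '[{"x":0.1,"y":0,"z":4,"rx":0,"ry":0,"rz":0,"gripper":7.5},{"x":0,"y":0,"z":4,"rx":0,"ry":0,"rz":0,"gripper":7.5},{"x":0,"y":0,"z":3,"rx":0,"ry":0,"rz":0,"gripper":7.5},{"x":0,"y":0,"z":1.5,"rx":0,"ry":0,"rz":0,"gripper":7.5},{"x":0,"y":0,"z":0,"rx":0,"ry":0,"rz":0,"gripper":7.5}]'| grep -E "^t:|pos|force"
python3 -m handwheel '[{"x":0,"y":0,"z":0,"rx":0,"ry":0,"rz":0,"gripper":4},{"x":0,"y":0,"z":0,"rx":0,"ry":0,"rz":0,"gripper":4},{"x":0,"y":0,"z":0,"rx":0,"ry":0,"rz":0,"gripper":4},{"x":0,"y":0,"z":0,"rx":0,"ry":0,"rz":0,"gripper":4},{"x":0,"y":0,"z":0,"rx":0,"ry":0,"rz":0,"gripper":4}]'| grep -E "^t:|pos|force|open"
python3 -m handwheel '[{"x":0,"y":0,"z":-2,"rx":0,"ry":0,"rz":0,"gripper":4},{"x":0,"y":0,"z":-4,"rx":0,"ry":0,"rz":0,"gripper":4},{"x":0,"y":0,"z":-4,"rx":0,"ry":0,"rz":0,"gripper":4},{"x":0,"y":0,"z":-2.5,"rx":0,"ry":0,"rz":0,"gripper":4},{"x":0,"y":0,"z":0,"rx":0,"ry":0,"rz":0,"gripper":4}]'| grep -E "^t:|pos|force|open"
cat >> h.py <<'E'
def gauge(tag):
    "gauge position: orange tip seen by top and scene, rays crossed; and the foot"
    out={}
    for n in('top','scene'):
        c=cal(n); im=vision.camera(n); cv2.imwrite(f'pics/{n}_{tag}.png',im)
        b=[x for x in blue(im,(3,150,90),(14,255,255),12)]
        for ce,pts,s in b:
            w=onplane(c,ce,.06 if n=='top' else .045).round(3)
            if .4<w[0]<.8 and -.25<w[1]<.1: print(n,ce.round(1),s,w)
E
python3 - <<'E'
from h import *
gauge('g1'); to(.594,-.076,.17,-.17)
E
```

```text
t: 10.45
tcp_pos: [0.4656, 0.0553, 0.0496]
contact_force: [-0.1, 0.9, -0.8]
grasp_force: 0.0
t: 11.08
tcp_pos: [0.467, 0.0558, 0.0503]
contact_force: [-0.7, 2.3, 7.4]
opening: 0.048
grasp_force: 30.0
t: 11.7
tcp_pos: [0.4674, 0.0557, 0.1761]
contact_force: [0.6, 0.4, -1.4]
opening: 0.0481
grasp_force: 30.0
top [263.1 197.1] [261 195   5   5  22] [ 0.597 -0.077  0.06 ]
scene [251.4 224.2] [249 217   6  16  76] [ 0.596 -0.074  0.045]
now [0.4657 0.0555 0.1738] pre [-14.93 -10.71   0.37] post [-14.87 -10.79   0.38] turn [-0.    -0.001 -0.006] t 11.8
```

```bash

python3 -m handwheel '[{"x":-4,"y":-2.9,"z":0,"rx":0,"ry":0,"rz":0,"gripper":4},{"x":-4.5,"y":-3.2,"z":0,"rx":0,"ry":0,"rz":0,"gripper":4},{"x":-4,"y":-2.8,"z":0,"rx":0,"ry":0,"rz":0,"gripper":4},{"x":-2.5,"y":-1.9,"z":0,"rx":0,"ry":0,"rz":0,"gripper":4},{"x":0,"y":0,"z":0,"rx":0,"ry":0,"rz":0,"gripper":4}]'| grep -E "^t:|pos|force|open"
python3 - <<'E'
from h import *
to(.596,-.076,.128,-.17)
E
```

```text
t: 12.42
tcp_pos: [0.5952, -0.0784, 0.1722]
contact_force: [-0.5, 0.4, -1.0]
opening: 0.0483
grasp_force: 30.0
now [ 0.5952 -0.0784  0.1722] pre [-0.05  0.25  4.42] post [-0.04  0.25  4.42] turn [-0.    -0.003 -0.008] t 12.4
```

```bash

python3 -m handwheel '[{"x":-0.1,"y":0.2,"z":1.5,"rx":0,"ry":0,"rz":0,"gripper":4},{"x":0,"y":0,"z":1.5,"rx":0,"ry":0,"rz":0,"gripper":4},{"x":0,"y":0,"z":1.4,"rx":0,"ry":0,"rz":0,"gripper":4},{"x":0,"y":0,"z":0,"rx":0,"ry":0,"rz":0,"gripper":4},{"x":0,"y":0,"z":0,"rx":0,"ry":0,"rz":0,"gripper":4}]'| grep -E "^t:|pos|force|open"
python3 -m handwheel '[{"x":0,"y":0,"z":0.3,"rx":0,"ry":0,"rz":0,"gripper":4},{"x":0,"y":0,"z":0.3,"rx":0,"ry":0,"rz":0,"gripper":4},{"x":0,"y":0,"z":0.3,"rx":0,"ry":0,"rz":0,"gripper":4},{"x":0,"y":0,"z":0.2,"rx":0,"ry":0,"rz":0,"gripper":4},{"x":0,"y":0,"z":0,"rx":0,"ry":0,"rz":0,"gripper":4}]'| grep -E "^t:|pos|force|open"

```

```text
t: 13.05
tcp_pos: [0.5965, -0.0751, 0.1308]
contact_force: [0.4, -0.6, -1.1]
opening: 0.0481
grasp_force: 30.0
t: 13.68
tcp_pos: [0.5984, -0.0746, 0.1215]
contact_force: [0.4, 3.9, 11.3]
opening: 0.0482
grasp_force: 30.0
```

Contact came at mouth height of about 0.0715 m, which looks like a narrow bore. There is a slight side force, so I'll centre on it and press a little more to be sure.

```bash

python3 -m handwheel '[{"x":0,"y":0.15,"z":0,"rx":0,"ry":0,"rz":0,"gripper":4},{"x":0,"y":0.15,"z":0,"rx":0,"ry":0,"rz":0,"gripper":4},{"x":0,"y":0,"z":0.2,"rx":0,"ry":0,"rz":0,"gripper":4},{"x":0,"y":0,"z":0,"rx":0,"ry":0,"rz":0,"gripper":4},{"x":0,"y":0,"z":0,"rx":0,"ry":0,"rz":0,"gripper":4}]'| grep -E "^t:|pos|force|open"
python3 - <<'E'
from h import *
gauge('g2'); to(.596,-.076,.128,-.17)
im=cv2.imread('pics/scene_g2.png'); cv2.imwrite('pics/c5.png',cv2.resize(im[130:290,170:370],(750,600),interpolation=cv2.INTER_CUBIC))
E
```

```text
t: 14.3
tcp_pos: [0.5992, -0.0735, 0.1209]
contact_force: [-3.3, -3.7, 23.1]
opening: 0.0481
grasp_force: 30.0
scene [251.3 227.6] [249 224   6   9  42] [ 0.605 -0.088  0.045]
now [ 0.5992 -0.0736  0.1209] pre [ 0.27 -0.3  -0.71] post [ 0.28 -0.29 -0.71] turn [-0.001  0.006 -0.005] t 14.4
```

View pics/c5.png

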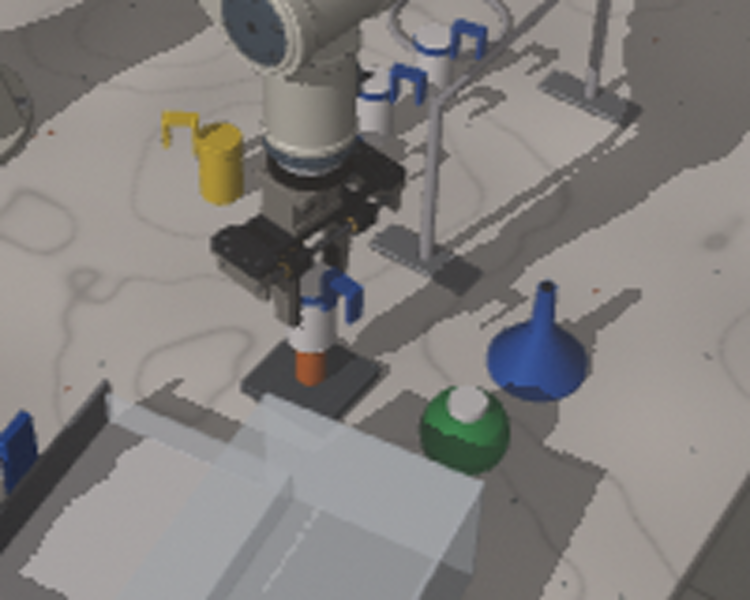

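The scene crop shows the cup stopped on the top of the pin, with orange visible at (311,368) beneath it, so cup D is narrow. I'll lift it and take it to the drawer.

```bash

python3 -m handwheel '[{"x":0,"y":0,"z":-1.5,"rx":0,"ry":0,"rz":0,"gripper":4},{"x":0,"y":0,"z":-3.5,"rx":0,"ry":0,"rz":0,"gripper":4},{"x":0,"y":0,"z":-3.5,"rx":0,"ry":0,"rz":-0.1,"gripper":4},{"x":0,"y":0,"z":0,"rx":0,"ry":0,"rz":-0.14,"gripper":4},{"x":0,"y":0,"z":0,"rx":0,"ry":0,"rz":-0.04,"gripper":4}]'| grep -E "^t:|pos|force|open"
python3 - <<'E'
from h import *
to(.545,-.395,.064,.11)
E
```

```text
t: 15.02
tcp_pos: [0.597, -0.0722, 0.2033]
contact_force: [-0.3, 0.6, -0.7]
opening: 0.0483
grasp_force: 30.0
now [ 0.597  -0.0722  0.2033] pre [  8.63 -31.54  13.93] post [  8.71 -31.52  13.93] turn [-0.     0.001 -0.003] t 15.0
```

```bash

python3 -m handwheel '[{"x":1.2,"y":-4,"z":0,"rx":0,"ry":0,"rz":0,"gripper":4},{"x":1.5,"y":-5.5,"z":0,"rx":0,"ry":0,"rz":0,"gripper":4},{"x":1.5,"y":-5.5,"z":0,"rx":0,"ry":0,"rz":0,"gripper":4},{"x":1.5,"y":-5.5,"z":0,"rx":0,"ry":0,"rz":0,"gripper":4},{"x":1.5,"y":-5.5,"z":0,"rx":0,"ry":0,"rz":0,"gripper":4}]'| grep -E "^t:|pos|force|open"
python3 -m handwheel '[{"x":1.4,"y":-5.5,"z":0,"rx":0,"ry":0,"rz":0,"gripper":4},{"x":0,"y":0,"z":4,"rx":0,"ry":0,"rz":0,"gripper":4},{"x":0,"y":0,"z":4,"rx":0,"ry":0,"rz":0,"gripper":4},{"x":0,"y":0,"z":3,"rx":0,"ry":0,"rz":0,"gripper":4},{"x":0,"y":0,"z":2,"rx":0,"ry":0,"rz":0,"gripper":4}]'| grep -E "^t:|pos|force|open"
python3 -m handwheel '[{"x":0,"y":0,"z":0.6,"rx":0,"ry":0,"rz":0,"gripper":4},{"x":0,"y":0,"z":0.3,"rx":0,"ry":0,"rz":0,"gripper":4},{"x":0,"y":0,"z":0.1,"rx":0,"ry":0,"rz":0,"gripper":4},{"x":0,"y":0,"z":0,"rx":0,"ry":0,"rz":0,"gripper":4},{"x":0,"y":0,"z":0,"rx":0,"ry":0,"rz":0,"gripper":4}]'| grep -E "^t:|pos|force|open"

```

```text
t: 15.65
tcp_pos: [0.5518, -0.3399, 0.2028]
contact_force: [0.8, -0.5, -1.6]
opening: 0.0479
grasp_force: 30.0
t: 16.27
tcp_pos: [0.5435, -0.394, 0.071]
contact_force: [0.4, 0.2, -1.4]
opening: 0.0478
grasp_force: 30.0
t: 16.9
tcp_pos: [0.5444, -0.3947, 0.0632]
contact_force: [0.1, 0.8, -0.7]
opening: 0.0486
grasp_force: 30.0
```

```bash

python3 -m handwheel '[{"x":0,"y":0,"z":0.1,"rx":0,"ry":0,"rz":0,"gripper":4},{"x":0,"y":0,"z":0,"rx":0,"ry":0,"rz":0,"gripper":5},{"x":0,"y":0,"z":0,"rx":0,"ry":0,"rz":0,"gripper":6.3},{"x":0,"y":0,"z":0,"rx":0,"ry":0,"rz":0,"gripper":6.3},{"x":0,"y":0,"z":0,"rx":0,"ry":0,"rz":0,"gripper":6.3}]'| grep -E "^t:|pos|force|open"
python3 -m handwheel '[{"x":0,"y":0,"z":-2,"rx":0,"ry":0,"rz":0,"gripper":6.3},{"x":0,"y":0,"z":-4,"rx":0,"ry":0,"rz":0,"gripper":6.3},{"x":0,"y":0,"z":-4,"rx":0,"ry":0,"rz":0,"gripper":6.3},{"x":0,"y":0,"z":-5,"rx":0,"ry":0,"rz":0,"gripper":7.5},{"x":0,"y":0,"z":0,"rx":0,"ry":0,"rz":0,"gripper":7.5}]'| grep -E "^t:|pos|force|open"
python3 - <<'E'
from h import *
to(.438,.164,.2,-.13); im=vision.camera('wrist'); cv2.imwrite('pics/w6.png',im)
E
```

```text
t: 17.52
tcp_pos: [0.5441, -0.3945, 0.0615]
contact_force: [0.3, -0.3, 0.2]
opening: 0.0629
grasp_force: 0.0
t: 18.15
tcp_pos: [0.5464, -0.3961, 0.2179]
contact_force: [-0.6, 0.3, -0.5]
opening: 0.0749
grasp_force: 0.0
now [ 0.5464 -0.3961  0.2179] pre [ 4.96 56.85  1.41] post [18.01 54.14  1.79] turn [-0.005  0.007  0.234] t 18.1
```

View pics/w6.png

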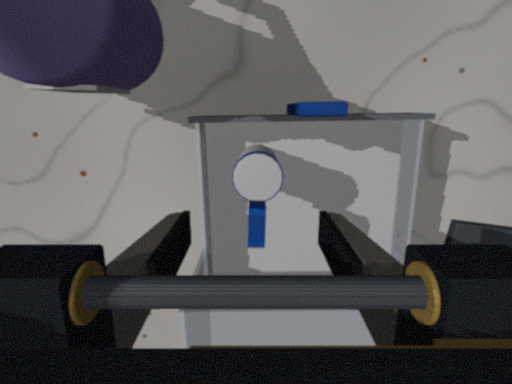

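The cup stands in the drawer at (258,177), aligned and clear of the walls. Next is cup C.

```bash

python3 -m handwheel '[{"x":0.5,"y":5.6,"z":0,"rx":0,"ry":0,"rz":0,"gripper":7.5},{"x":0.5,"y":5.7,"z":0,"rx":0,"ry":0,"rz":0,"gripper":7.5},{"x":0.5,"y":5.7,"z":0,"rx":0,"ry":0,"rz":0,"gripper":7.5},{"x":0.5,"y":5.7,"z":0,"rx":0,"ry":0,"rz":0,"gripper":7.5},{"x":0.5,"y":5.7,"z":0,"rx":0,"ry":0,"rz":0,"gripper":7.5}]'| grep -E "^t:|pos|force|open"
python3 -m handwheel '[{"x":0.5,"y":5.7,"z":0,"rx":0,"ry":0,"rz":0,"gripper":7.5},{"x":0.5,"y":5.7,"z":0,"rx":0,"ry":0,"rz":0,"gripper":7.5},{"x":0.5,"y":5.7,"z":0,"rx":0,"ry":0,"rz":0,"gripper":7.5},{"x":0.5,"y":5.7,"z":0,"rx":0,"ry":0,"rz":0.12,"gripper":7.5},{"x":0,"y":5.6,"z":0,"rx":0,"ry":0,"rz":0.12,"gripper":7.5}]'| grep -E "^t:|pos|force|open"
cat >> h.py <<'E'
def hook():
    c=cal('wrist'); im=vision.camera('wrist'); cv2.imwrite('pics/wh.png',im); s=readout.observe()
    for ce,pts,st in blue(im,mn=300):
        w=np.array([onplane(c,p,.106)[:2] for p in pts]); m=w.mean(0); v=np.linalg.svd(w-m)[2][0]; a=np.arctan(v[1]/v[0])
        if np.hypot(*(m-s['tcp_pos'][:2]))<.08: print('hook',ce.round(1),m.round(4),'yaw',a.round(3),'cup',(m-.040*np.array([np.cos(a),np.sin(a)])).round(4))
E
python3 - <<'E'
from h import *
hook(); to(.438,.164,.05,-.13)
E
```

```text
t: 18.82
tcp_pos: [0.4883, -0.1128, 0.2108]
contact_force: [0.4, -0.0, -0.3]
opening: 0.075
grasp_force: 0.0
t: 19.45
tcp_pos: [0.4453, 0.1674, 0.211]
contact_force: [0.5, -0.9, 0.5]
opening: 0.075
grasp_force: 0.0
hook [255.4 222.8] [0.4785 0.164 ] yaw -0.207 cup [0.4394 0.1722]
now [0.4461 0.173  0.2113] pre [ 0.66 -1.06 16.12] post [ 0.69 -1.   16.13] turn [ 0.003 -0.001 -0.018] t 19.5
```

```bash

python3 -m handwheel '[{"x":0.66,"y":-0.9,"z":2,"rx":0,"ry":0,"rz":0,"gripper":7.5},{"x":0,"y":0,"z":2,"rx":0,"ry":0,"rz":0,"gripper":7.5},{"x":0,"y":0,"z":0,"rx":0,"ry":0,"rz":0,"gripper":7.5},{"x":0,"y":0,"z":0,"rx":0,"ry":0,"rz":0,"gripper":7.5},{"x":0,"y":0,"z":0,"rx":0,"ry":0,"rz":0,"gripper":7.5}]'| grep -E "^t:|pos|force|open"
python3 - <<'E'
from h import *
hook(); to(.438,.164,.05,-.13)
E
```

```text
t: 20.12
tcp_pos: [0.4397, 0.1581, 0.1722]
contact_force: [-0.2, 0.4, -0.4]
opening: 0.0749
grasp_force: 0.0
hook [262.4 244.7] [0.478  0.1596] yaw -0.179 cup [0.4387 0.1668]
now [0.4397 0.1581 0.1722] pre [ 0.26  0.56 12.22] post [ 0.25  0.57 12.22] turn [ 0.     0.001 -0.006] t 20.2
```

```bash

python3 -m handwheel '[{"x":0.15,"y":0.65,"z":4,"rx":0,"ry":0,"rz":0,"gripper":7.5},{"x":0,"y":0,"z":4,"rx":0,"ry":0,"rz":0,"gripper":7.5},{"x":0,"y":0,"z":3,"rx":0,"ry":0,"rz":0,"gripper":7.5},{"x":0,"y":0,"z":1.2,"rx":0,"ry":0,"rz":0,"gripper":7.5},{"x":0,"y":0,"z":0,"rx":0,"ry":0,"rz":0,"gripper":7.5}]'| grep -E "^t:|pos|force"
python3 -m handwheel '[{"x":0,"y":0,"z":0,"rx":0,"ry":0,"rz":0,"gripper":4},{"x":0,"y":0,"z":0,"rx":0,"ry":0,"rz":0,"gripper":4},{"x":0,"y":0,"z":0,"rx":0,"ry":0,"rz":0,"gripper":4},{"x":0,"y":0,"z":0,"rx":0,"ry":0,"rz":0,"gripper":4},{"x":0,"y":0,"z":0,"rx":0,"ry":0,"rz":0,"gripper":4}]'| grep -E "^t:|pos|force|open"
python3 -m handwheel '[{"x":0,"y":0,"z":-2,"rx":0,"ry":0,"rz":0,"gripper":4},{"x":0,"y":0,"z":-4,"rx":0,"ry":0,"rz":0,"gripper":4},{"x":0,"y":0,"z":-4,"rx":0,"ry":0,"rz":0,"gripper":4},{"x":0,"y":0,"z":-2.5,"rx":0,"ry":0,"rz":0,"gripper":4},{"x":0,"y":0,"z":0,"rx":0,"ry":0,"rz":0,"gripper":4}]'| grep -E "^t:|pos|force|open"
python3 - <<'E'
from h import *
gauge('g3'); to(.596,-.076,.17,-.13)
E
```

```text
t: 20.8
tcp_pos: [0.4387, 0.1646, 0.0496]
contact_force: [0.4, -0.7, 0.4]
grasp_force: 0.0
t: 21.42
tcp_pos: [0.4393, 0.165, 0.0503]
contact_force: [-0.2, 1.1, 7.7]
opening: 0.0483
grasp_force: 30.0
t: 22.05
tcp_pos: [0.4397, 0.165, 0.1761]
contact_force: [-0.2, -0.1, -1.1]
opening: 0.0478
grasp_force: 30.0
top [266.8 185.9] [264 184   6   5  23] [ 0.641 -0.091  0.06 ]
scene [259.2 231.7] [257 225   6  15  73] [ 0.64  -0.088  0.045]
now [0.4382 0.1645 0.1738] pre [-18.89 -21.69   0.38] post [-18.77 -21.8    0.38] turn [-0.    -0.001 -0.006] t 22.1
```

The gauge has been knocked to about (0.640, −0.089). I'll try cup C there.

```bash

python3 -m handwheel '[{"x":-4,"y":-3.9,"z":0,"rx":0,"ry":0,"rz":0,"gripper":4},{"x":-4,"y":-3.9,"z":0,"rx":0,"ry":0,"rz":0,"gripper":4},{"x":-4,"y":-3.9,"z":0,"rx":0,"ry":0,"rz":0,"gripper":4},{"x":-4,"y":-3.9,"z":0,"rx":0,"ry":0,"rz":0,"gripper":4},{"x":-4,"y":-3.9,"z":0,"rx":0,"ry":0,"rz":0,"gripper":4}]'| grep -E "^t:|pos|force|open"
python3 -m handwheel '[{"x":-3.25,"y":-3,"z":0,"rx":0,"ry":0,"rz":0,"gripper":4},{"x":0,"y":0,"z":2,"rx":0,"ry":0,"rz":0,"gripper":4},{"x":0,"y":0,"z":2,"rx":0,"ry":0,"rz":0,"gripper":4},{"x":0,"y":0,"z":0,"rx":0,"ry":0,"rz":0,"gripper":4},{"x":0,"y":0,"z":0,"rx":0,"ry":0,"rz":0,"gripper":4}]'| grep -E "^t:|pos|force|open"
python3 - <<'E'
from h import *
to(.641,-.088,.13,-.13)
E
```

```text
t: 22.78
tcp_pos: [0.6103, -0.0572, 0.1722]
contact_force: [1.1, 0.7, -1.4]
opening: 0.0482
grasp_force: 30.0
t: 23.4
tcp_pos: [0.6381, -0.0888, 0.1345]
contact_force: [0.7, -0.0, -0.5]
opening: 0.0477
grasp_force: 30.0
now [ 0.6381 -0.0888  0.1345] pre [-0.28  0.12  0.45] post [-0.28  0.12  0.45] turn [ 0.    -0.001 -0.005] t 23.4
```

```bash

python3 -m handwheel '[{"x":-0.2,"y":0.1,"z":0.5,"rx":0,"ry":0,"rz":0,"gripper":4},{"x":0,"y":0,"z":0.4,"rx":0,"ry":0,"rz":0,"gripper":4},{"x":0,"y":0,"z":0.4,"rx":0,"ry":0,"rz":0,"gripper":4},{"x":0,"y":0,"z":0.3,"rx":0,"ry":0,"rz":0,"gripper":4},{"x":0,"y":0,"z":0,"rx":0,"ry":0,"rz":0,"gripper":4}]'| grep -E "^t:|pos|force"

```

```text
t: 24.02
tcp_pos: [0.6405, -0.089, 0.1183]
contact_force: [-0.2, 0.2, -1.0]
grasp_force: 30.0
```

There is no contact below the stop height, so C appears wide. I'll slide it on down.

```bash

python3 -m handwheel '[{"x":0,"y":0,"z":0.8,"rx":0,"ry":0,"rz":0,"gripper":4},{"x":0,"y":0,"z":1,"rx":0,"ry":0,"rz":0,"gripper":4},{"x":0,"y":0,"z":1,"rx":0,"ry":0,"rz":0,"gripper":4},{"x":0,"y":0,"z":1,"rx":0,"ry":0,"rz":0,"gripper":4},{"x":0,"y":0,"z":0.7,"rx":0,"ry":0,"rz":0,"gripper":4}]'| grep -E "^t:|pos|force"
python3 -m handwheel '[{"x":0,"y":0,"z":0.3,"rx":0,"ry":0,"rz":0,"gripper":4},{"x":0,"y":0,"z":0,"rx":0,"ry":0,"rz":0,"gripper":4},{"x":0,"y":0,"z":-2,"rx":0,"ry":0,"rz":0,"gripper":4},{"x":0,"y":0,"z":-4,"rx":0,"ry":0,"rz":0,"gripper":4},{"x":0,"y":0,"z":-4,"rx":0,"ry":0,"rz":0,"gripper":4}]'| grep -E "^t:|pos|force"
python3 -m handwheel '[{"x":0,"y":0,"z":-5,"rx":0,"ry":0,"rz":0,"gripper":4},{"x":0,"y":0,"z":-5,"rx":0,"ry":0,"rz":-0.09,"gripper":4},{"x":0,"y":0,"z":0,"rx":0,"ry":0,"rz":0,"gripper":4},{"x":0,"y":0,"z":0,"rx":0,"ry":0,"rz":0,"gripper":4},{"x":0,"y":0,"z":0,"rx":0,"ry":0,"rz":0,"gripper":4}]'| grep -E "^t:|pos|force"
python3 - <<'E'
from h import *
to(.54,.19,.26,-.04)
E
```

```text
t: 24.65
tcp_pos: [0.6409, -0.0889, 0.0729]
contact_force: [2.3, 0.3, -0.7]
grasp_force: 30.0
t: 25.28
tcp_pos: [0.6399, -0.0892, 0.1728]
contact_force: [0.7, -0.4, 0.1]
grasp_force: 30.0
t: 25.9
tcp_pos: [0.6395, -0.0889, 0.2692]
contact_force: [0.2, 0.1, -1.0]
grasp_force: 30.0
now [ 0.6395 -0.0889  0.2692] pre [11.23 27.4   0.96] post [11.06 27.47  0.92] turn [ 0.    -0.003 -0.006] t 25.9
```

Cup C is wide: it went down to mouth height 0.023 m. Now I hang it on the bar near y=0.21. The plan is to lower it upright, then tilt about 40° around the bar while still held, so that it is at rest when released.

```bash

python3 -m handwheel '[{"x":4.6,"y":2,"z":-1,"rx":0,"ry":0,"rz":0,"gripper":4},{"x":5,"y":3,"z":0,"rx":0,"ry":0,"rz":0,"gripper":4},{"x":0,"y":5.5,"z":0,"rx":0,"ry":0,"rz":0,"gripper":4},{"x":0,"y":5.5,"z":0,"rx":0,"ry":0,"rz":0,"gripper":4},{"x":0,"y":5.5,"z":0,"rx":0,"ry":0,"rz":0,"gripper":4}]'| grep -E "^t:|pos|force"
python3 -m handwheel '[{"x":0,"y":5,"z":0,"rx":0,"ry":0,"rz":0,"gripper":4},{"x":0,"y":3.2,"z":0,"rx":0,"ry":0,"rz":0,"gripper":4},{"x":0,"y":0,"z":1,"rx":0,"ry":0,"rz":0,"gripper":4},{"x":0,"y":0,"z":0,"rx":0,"ry":0,"rz":0,"gripper":4},{"x":0,"y":0,"z":0,"rx":0,"ry":0,"rz":0,"gripper":4}]'| grep -E "^t:|pos|force"
python3 - <<'E'
from h import *
to(.555,.212,.235,-.04)
for n in('top','scene'):
    im=vision.camera(n); cv2.imwrite(f'pics/{n}_h1.png',im)
im=cv2.imread('pics/scene_h1.png'); a=cv2.resize(im[90:220,200:360],(800,600)[0:1]*1 or (740,600)) if 0 else cv2.resize(im[90:220,210:350],(540,500),interpolation=cv2.INTER_CUBIC)
w=vision.camera('wrist'); b=cv2.resize(w[180:384,150:370],(260,241))
o=np.zeros((500,800,3),np.uint8); o[:,:540]=a; o[:241,540:]=b; t=cv2.resize(cv2.imread('pics/top_h1.png')[150:250,80:190],(260,236)); o[250:486,540:]=t
cv2.imwrite('pics/c7.png',o)
E
```

```text
t: 26.52
tcp_pos: [0.5537, 0.1316, 0.2795]
contact_force: [1.2, 0.5, -1.1]
grasp_force: 30.0
t: 27.15
tcp_pos: [0.5582, 0.2109, 0.2701]
contact_force: [-0.4, -0.3, -0.9]
grasp_force: 30.0
now [0.5582 0.2109 0.2701] pre [0.32 0.1  3.51] post [0.32 0.1  3.51] turn [-0.001 -0.001 -0.007] t 27.1
```

View pics/c7.png

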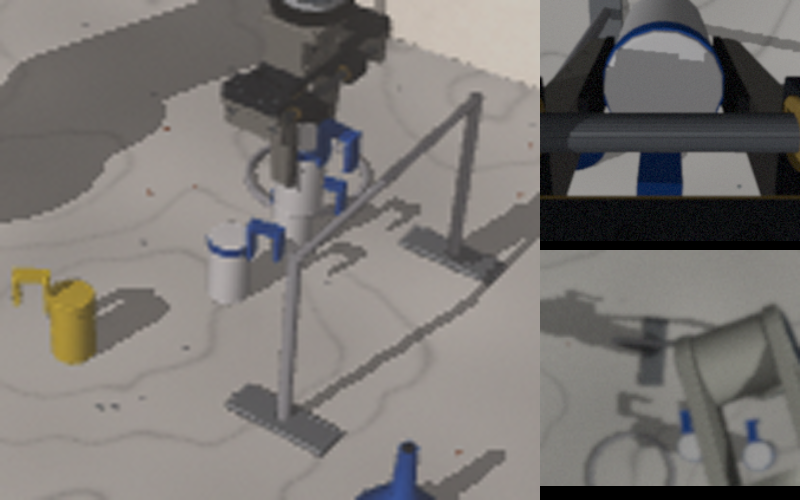

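The scene crop shows the held cup with hook at (340,140), its lip still robotward of the bar. The bar runs from (298,258) to (473,98). I'll check the bar with this second camera.

```bash
python3 - <<'E'
from h import *
c=cal('scene'); im=cv2.imread('pics/scene_h1.png')
for u in((298,258),(473,98)):
    p=(210+u[0]/3.857,90+u[1]/3.846); print(np.round(p,1),onplane(c,p,.215).round(4))
print(proj(c,(.595,.13,.215)),proj(c,(.6085,.476,.215)))
s=readout.observe(); z=s['tcp_pos'][2]-.05; print('pred hook lip top far', [proj(c,(s['tcp_pos'][0]+.06*1, s['tcp_pos'][1]-.0024, z+.106)).round(1)], 'seen crop lip ~(348,135) ->',np.round((210+352/3.857,90+135/3.846),1))
E
```

```text
[287.3 157.1] [0.6021 0.145  0.215 ]
[332.6 115.5] [0.6124 0.4799 0.215 ]
[283.43398188 158.5145874 ] [331.33175436 115.61355841]
pred hook lip top far [array([302.5, 124.9])] seen crop lip ~(348,135) -> [301.3 125.1]
```

```bash

python3 -m handwheel '[{"x":0,"y":0,"z":2.5,"rx":0,"ry":0,"rz":0,"gripper":4},{"x":0,"y":0,"z":2.5,"rx":0,"ry":0,"rz":0,"gripper":4},{"x":0,"y":0,"z":2,"rx":0,"ry":0,"rz":0,"gripper":4},{"x":0,"y":0,"z":1.5,"rx":0,"ry":0,"rz":0,"gripper":4},{"x":0,"y":0,"z":0,"rx":0,"ry":0,"rz":0,"gripper":4}]'| grep -E "^t:|pos|force"
python3 -m handwheel '[{"x":0,"y":0,"z":0.4,"rx":0,"ry":0,"rz":0,"gripper":4},{"x":0,"y":0,"z":0.4,"rx":0,"ry":0,"rz":0,"gripper":4},{"x":0,"y":0,"z":0.3,"rx":0,"ry":0,"rz":0,"gripper":4},{"x":0,"y":0,"z":0,"rx":0,"ry":0,"rz":0,"gripper":4},{"x":0,"y":0,"z":0,"rx":0,"ry":0,"rz":0,"gripper":4}]'| grep -E "^t:|pos|force"

```

```text
t: 27.92
tcp_pos: [0.5579, 0.2116, 0.1848]
contact_force: [0.7, -0.3, -0.6]
grasp_force: 30.0
t: 28.55
tcp_pos: [0.5584, 0.2121, 0.1747]
contact_force: [-0.2, 0.7, -1.8]
grasp_force: 30.0
```

```bash

python3 -m handwheel '[{"x":0.2,"y":0,"z":0.2,"rx":0,"ry":0,"rz":0,"gripper":4},{"x":0.2,"y":0,"z":0,"rx":0,"ry":0,"rz":0,"gripper":4},{"x":0.2,"y":0,"z":0,"rx":0,"ry":0,"rz":0,"gripper":4},{"x":0.1,"y":0,"z":0,"rx":0,"ry":0,"rz":0,"gripper":4},{"x":0,"y":0,"z":0,"rx":0,"ry":0,"rz":0,"gripper":4}]'| grep -E "^t:|pos|force"

```

```text
t: 29.18
tcp_pos: [0.5534, 0.2125, 0.1734]
contact_force: [9.0, -1.7, -1.9]
grasp_force: 30.0
```

The lip touches at TCP x=0.5534. I'll back off slightly and tilt about the bar, then lower.

```bash

python3 -m handwheel '[{"x":-0.2,"y":0,"z":0,"rx":0,"ry":0,"rz":0,"gripper":4},{"x":-0.8,"y":0,"z":0.77,"rx":0,"ry":-0.175,"rz":0,"gripper":4},{"x":-0.8,"y":0,"z":0.77,"rx":0,"ry":-0.175,"rz":0,"gripper":4},{"x":0,"y":0,"z":0,"rx":0,"ry":0,"rz":0,"gripper":4},{"x":0,"y":0,"z":0,"rx":0,"ry":0,"rz":0,"gripper":4}]'| grep -E "^t:|pos|force"
python3 -m handwheel '[{"x":-0.8,"y":0,"z":0.77,"rx":0,"ry":-0.175,"rz":0,"gripper":4},{"x":-0.8,"y":0,"z":0.77,"rx":0,"ry":-0.175,"rz":0,"gripper":4},{"x":0,"y":0,"z":0,"rx":0,"ry":0,"rz":0,"gripper":4},{"x":0,"y":0,"z":0,"rx":0,"ry":0,"rz":0,"gripper":4},{"x":0,"y":0,"z":0,"rx":0,"ry":0,"rz":0,"gripper":4}]'| grep -E "^t:|pos|rot|force"

```

```text
t: 29.8
tcp_pos: [0.5706, 0.2119, 0.1592]
contact_force: [1.5, 0.6, -0.1]
grasp_force: 30.0
t: 30.42
tcp_pos: [0.5879, 0.1981, 0.1541]
tcp_rot: [0.083, 2.58, -0.065]
contact_force: [-0.3, -0.1, 0.0]
grasp_force: 30.0
```

```bash
cat >> h.py <<'E'
def barpos(bx,by,zoff=.05,yaw=-.035):
    s=readout.observe(); R=cv2.Rodrigues(np.array(s['tcp_rot'],float))[0]; p=np.array(s['tcp_pos'])
    u=np.array([-np.sin(yaw),np.cos(yaw),0]); b=np.array([bx,by,.215])
    q0=R.T@(b-p); du=R.T@u; q=q0-du*q0[1]/du[1]   # bar point at tool y=0
    print('bar in cup x,z mm',-q[0]*1e3,(zoff-q[2])*1e3,'tilt',np.arccos(-R[2,2]).round(3),'q',np.round(s['qpos'],3)); print('R',R.round(3),'tcp',p.round(4),'F',np.round(s['contact_force'],1))
    return R
E
python3 -c "
from h import *
barpos(.6025,.212)"
```

```text
bar in cup x,z mm 44.35695935292266 94.1001999719887 tilt 0.562 q [ 0.499  0.267  2.088 -0.813  0.439 -0.321]
R [[-0.845  0.073  0.529]
 [ 0.046  0.997 -0.064]
 [-0.532 -0.03  -0.846]] tcp [0.5879 0.1981 0.1541] F [-0.3 -0.1  0. ]
```

```bash

python3 -m handwheel '[{"x":0.2,"y":0,"z":0,"rx":0,"ry":0,"rz":0,"gripper":4},{"x":0.2,"y":0,"z":0.1,"rx":0,"ry":0,"rz":0,"gripper":4},{"x":0,"y":0,"z":0,"rx":0,"ry":0,"rz":0,"gripper":4},{"x":0,"y":0,"z":0,"rx":0,"ry":0,"rz":0,"gripper":4},{"x":0,"y":0,"z":0,"rx":0,"ry":0,"rz":0,"gripper":4}]'| grep -E "^t:|pos|rot|force"
python3 - <<'E'
from h import *
barpos(.6025,.212)
im=vision.camera('scene'); cv2.imwrite('pics/h2.png',im); a=cv2.resize(im[90:220,210:350],(646,600),interpolation=cv2.INTER_CUBIC); cv2.imwrite('pics/h2c.png',a)
E
```

```text
t: 31.05
tcp_pos: [0.5852, 0.1985, 0.1516]
tcp_rot: [0.082, 2.577, -0.065]
contact_force: [-1.1, -0.7, 5.6]
grasp_force: 30.0
bar in cup x,z mm 48.02169107324833 94.65997687307843 tilt 0.564 q [ 0.502  0.268  2.096 -0.833  0.434 -0.298]
R [[-0.844  0.072  0.531]
 [ 0.045  0.997 -0.063]
 [-0.534 -0.029 -0.845]] tcp [0.5852 0.1985 0.1516] F [-1.1 -0.7  5.6]
```

View pics/h2c.png

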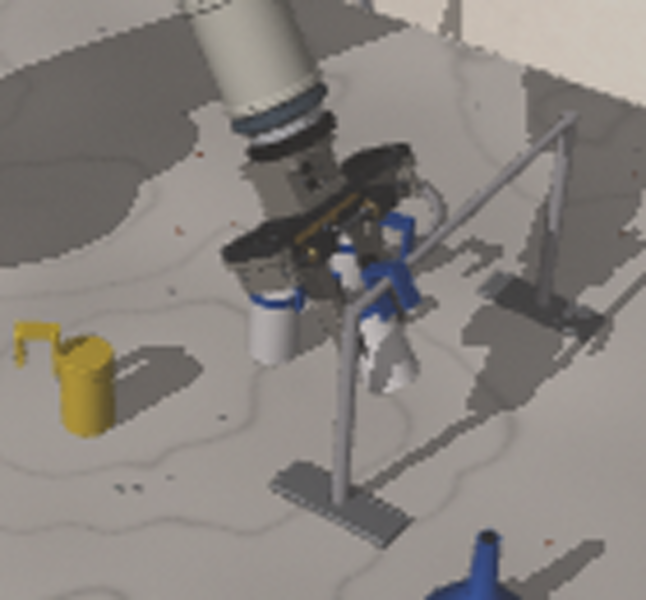

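The scene crop shows the cup tilted with its hook over the bar at (390,285), and the bar carries about 5.6 N. Releasing now.

```bash

python3 -m handwheel '[{"x":0,"y":0,"z":0,"rx":0,"ry":0,"rz":0,"gripper":4.8},{"x":0,"y":0,"z":0,"rx":0,"ry":0,"rz":0,"gripper":5},{"x":0,"y":0,"z":0,"rx":0,"ry":0,"rz":0,"gripper":5.4},{"x":0,"y":0,"z":0,"rx":0,"ry":0,"rz":0,"gripper":6},{"x":0,"y":0,"z":0,"rx":0,"ry":0,"rz":0,"gripper":6.3}]'| grep -E "^t:|pos|force|open"
python3 -m handwheel '[{"x":0,"y":0,"z":0,"rx":0,"ry":0,"rz":0,"gripper":6.3},{"x":0,"y":0,"z":-2,"rx":0,"ry":0,"rz":0,"gripper":6.3},{"x":0,"y":0,"z":-3,"rx":0,"ry":0,"rz":0,"gripper":6.3},{"x":0,"y":0,"z":-4,"rx":0,"ry":0,"rz":0,"gripper":6.3},{"x":0,"y":0,"z":-3,"rx":0,"ry":0,"rz":0,"gripper":6.3}]'| grep -E "^t:|pos|force|open"
python3 - <<'E'
from h import *
im=vision.camera('scene'); a=cv2.resize(im[90:220,210:350],(646,600),interpolation=cv2.INTER_CUBIC); cv2.imwrite('pics/h3c.png',a)
to(.437,.277,.22,.18); s=readout.observe();print(s['qpos'])
E
```

```text
t: 31.72
tcp_pos: [0.5845, 0.198, 0.1506]
contact_force: [0.3, 0.3, -0.8]
opening: 0.0629
grasp_force: 0.0
t: 32.35
tcp_pos: [0.5204, 0.2059, 0.2535]
contact_force: [0.9, 0.2, 1.1]
opening: 0.0635
grasp_force: 0.0
now [0.5203 0.2066 0.2565] pre [ 9.3   6.52 -1.79] post [6.94 8.42 3.65] turn [-0.098  0.559 -0.238] t 32.4
[ 0.5970537   0.02385192  2.09848082 -0.60548643  0.66350914 -0.49277375]
```

View pics/h3c.png

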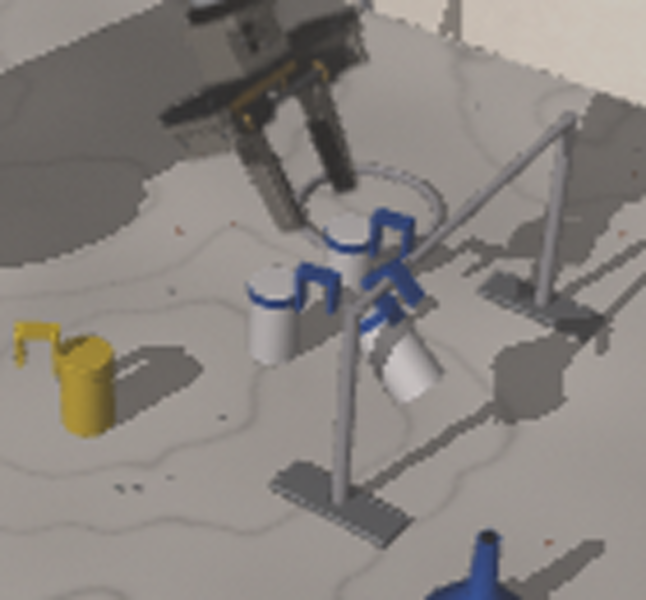

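Cup C hangs and has settled tilted on the bar at (395,330). Next I straighten the tool and fetch cup B.

```bash

python3 -m handwheel '[{"x":0,"y":0,"z":0,"rx":-0.0245,"ry":0.14,"rz":-0.0595,"gripper":7.5},{"x":0,"y":0,"z":0,"rx":-0.0245,"ry":0.14,"rz":-0.0595,"gripper":7.5},{"x":0,"y":0,"z":0,"rx":-0.0245,"ry":0.14,"rz":-0.0595,"gripper":7.5},{"x":0,"y":0,"z":0,"rx":-0.0245,"ry":0.14,"rz":-0.0595,"gripper":7.5},{"x":0,"y":0,"z":0,"rx":0,"ry":0,"rz":0,"gripper":7.5}]'| grep -E "^t:|pos|force|open"
python3 - <<'E'
from h import *
to(.437,.277,.18,.18)
E
```

```text
t: 33.02
tcp_pos: [0.5232, 0.2037, 0.251]
contact_force: [0.8, -0.5, -0.5]
opening: 0.075
grasp_force: 0.0
now [0.5232 0.2037 0.251 ] pre [7.46 8.71 6.85] post [7.17 8.75 7.1 ] turn [-0.012  0.02  -0.018] t 33.0
```

```bash

python3 -m handwheel '[{"x":2,"y":2.2,"z":0,"rx":-0.012,"ry":0.02,"rz":-0.018,"gripper":7.5},{"x":2.6,"y":3.2,"z":2,"rx":0,"ry":0,"rz":0,"gripper":7.5},{"x":2.6,"y":3.3,"z":2.5,"rx":0,"ry":0,"rz":0,"gripper":7.5},{"x":0,"y":0,"z":2.5,"rx":0,"ry":0,"rz":0,"gripper":7.5},{"x":0,"y":0,"z":0,"rx":0,"ry":0,"rz":0,"gripper":7.5}]'| grep -E "^t:|pos|force|open"
python3 - <<'E'
from h import *
hook(); to(.437,.277,.05,.18)
E
```

```text
t: 33.65
tcp_pos: [0.4316, 0.2772, 0.1798]
contact_force: [0.0, -0.3, -0.1]
opening: 0.0753
grasp_force: 0.0
hook [255.8 246.4] [0.4732 0.2866] yaw 0.15 cup [0.4337 0.2806]
now [0.433  0.2774 0.181 ] pre [-0.39 -0.11 13.1 ] post [-0.38 -0.11 13.1 ] turn [ 0.    -0.     0.004] t 33.7
```

```bash

python3 -m handwheel '[{"x":-0.3,"y":0,"z":4,"rx":0,"ry":0,"rz":0,"gripper":7.5},{"x":0,"y":0,"z":4,"rx":0,"ry":0,"rz":0,"gripper":7.5},{"x":0,"y":0,"z":3.5,"rx":0,"ry":0,"rz":0,"gripper":7.5},{"x":0,"y":0,"z":1.5,"rx":0,"ry":0,"rz":0,"gripper":7.5},{"x":0,"y":0,"z":0,"rx":0,"ry":0,"rz":0,"gripper":7.5}]'| grep -E "^t:|pos|force"
python3 -m handwheel '[{"x":0,"y":0,"z":0,"rx":0,"ry":0,"rz":0,"gripper":4},{"x":0,"y":0,"z":0,"rx":0,"ry":0,"rz":0,"gripper":4},{"x":0,"y":0,"z":0,"rx":0,"ry":0,"rz":0,"gripper":4},{"x":0,"y":0,"z":0,"rx":0,"ry":0,"rz":0,"gripper":4},{"x":0,"y":0,"z":0,"rx":0,"ry":0,"rz":0,"gripper":4}]'| grep -E "^t:|pos|force|open"
python3 -m handwheel '[{"x":0,"y":0,"z":-2,"rx":0,"ry":0,"rz":0,"gripper":4},{"x":0,"y":0,"z":-4,"rx":0,"ry":0,"rz":0,"gripper":4},{"x":0,"y":0,"z":-4,"rx":0,"ry":0,"rz":0.12,"gripper":4},{"x":0,"y":0,"z":-4,"rx":0,"ry":0,"rz":0.1,"gripper":4},{"x":0,"y":0,"z":0,"rx":0,"ry":0,"rz":0,"gripper":4}]'| grep -E "^t:|pos|force|open"
python3 - <<'E'
from h import *
gauge('g4'); to(.641,-.088,.185,-.04)
E
```

```text
t: 34.33
tcp_pos: [0.4379, 0.2779, 0.0514]
contact_force: [0.1, -0.6, 0.2]
grasp_force: 0.0
t: 34.95
tcp_pos: [0.4386, 0.2784, 0.052]
contact_force: [-1.1, 2.4, 7.6]
opening: 0.0478
grasp_force: 30.0
t: 35.58
tcp_pos: [0.4394, 0.2786, 0.1941]
contact_force: [0.1, 0.3, -0.8]
opening: 0.0479
grasp_force: 30.0
top [267.  186.4] [265 184   5   6  25] [ 0.639 -0.093  0.06 ]
scene [258.8 231.7] [256 225   7  15  73] [ 0.639 -0.089  0.045]
now [0.4376 0.2775 0.1909] pre [-21.63 -35.8    0.57] post [-21.78 -35.71   0.59] turn [0.001 0.    0.004] t 35.7
```

```bash

python3 -m handwheel '[{"x":-1.2,"y":-5,"z":0,"rx":0,"ry":0,"rz":0,"gripper":4},{"x":-1.2,"y":-5,"z":0,"rx":0,"ry":0,"rz":0,"gripper":4},{"x":-1.2,"y":-5,"z":0,"rx":0,"ry":0,"rz":0,"gripper":4},{"x":-1.2,"y":-5,"z":0,"rx":0,"ry":0,"rz":0,"gripper":4},{"x":-1.2,"y":-5,"z":0,"rx":0,"ry":0,"rz":0,"gripper":4}]'| grep -E "^t:|pos|force"
python3 -m handwheel '[{"x":-4,"y":-3,"z":0.5,"rx":0,"ry":0,"rz":0,"gripper":4},{"x":-4,"y":-3,"z":0.5,"rx":0,"ry":0,"rz":0,"gripper":4},{"x":-4,"y":-3,"z":0.5,"rx":0,"ry":0,"rz":0,"gripper":4},{"x":-3.8,"y":-1.8,"z":0.5,"rx":0,"ry":0,"rz":0,"gripper":4},{"x":0,"y":0,"z":0,"rx":0,"ry":0,"rz":0,"gripper":4}]'| grep -E "^t:|pos|force"
python3 - <<'E'
from h import *
to(.642,-.089,.137,-.04)
E
```

```text
t: 36.3
tcp_pos: [0.4876, 0.024, 0.1892]
contact_force: [0.5, -0.1, -0.8]
grasp_force: 30.0
t: 36.92
tcp_pos: [0.643, -0.0894, 0.1679]
contact_force: [-0.6, -0.8, -0.1]
grasp_force: 30.0
now [ 0.643  -0.0894  0.1679] pre [0.09 0.03 3.09] post [0.1  0.03 3.09] turn [ 0.001 -0.003  0.002] t 36.9
```

```bash

python3 -m handwheel '[{"x":0,"y":0,"z":1.5,"rx":0,"ry":0,"rz":0,"gripper":4},{"x":0,"y":0,"z":1.5,"rx":0,"ry":0,"rz":0,"gripper":4},{"x":0,"y":0,"z":0.6,"rx":0,"ry":0,"rz":0,"gripper":4},{"x":0,"y":0,"z":0,"rx":0,"ry":0,"rz":0,"gripper":4},{"x":0,"y":0,"z":0,"rx":0,"ry":0,"rz":0,"gripper":4}]'| grep -E "^t:|pos|force"
python3 -m handwheel '[{"x":0,"y":0,"z":0.3,"rx":0,"ry":0,"rz":0,"gripper":4},{"x":0,"y":0,"z":0.3,"rx":0,"ry":0,"rz":0,"gripper":4},{"x":0,"y":0,"z":0.3,"rx":0,"ry":0,"rz":0,"gripper":4},{"x":0,"y":0,"z":0.2,"rx":0,"ry":0,"rz":0,"gripper":4},{"x":0,"y":0,"z":0,"rx":0,"ry":0,"rz":0,"gripper":4}]'| grep -E "^t:|pos|force"

```

```text
t: 37.55
tcp_pos: [0.6427, -0.0879, 0.1354]
contact_force: [1.2, -0.5, -0.3]
grasp_force: 30.0
t: 38.17
tcp_pos: [0.6423, -0.088, 0.1237]
contact_force: [-0.1, 0.7, -0.8]
grasp_force: 30.0
```

```bash

python3 -m handwheel '[{"x":0,"y":0,"z":0.2,"rx":0,"ry":0,"rz":0,"gripper":4},{"x":0,"y":0,"z":0.2,"rx":0,"ry":0,"rz":0,"gripper":4},{"x":0,"y":0,"z":0.2,"rx":0,"ry":0,"rz":0,"gripper":4},{"x":0,"y":0,"z":0,"rx":0,"ry":0,"rz":0,"gripper":4},{"x":0,"y":0,"z":0,"rx":0,"ry":0,"rz":0,"gripper":4}]'| grep -E "^t:|pos|force"

```

```text
t: 38.8
tcp_pos: [0.6425, -0.088, 0.1179]
contact_force: [0.2, 0.3, -0.6]
grasp_force: 30.0
```

B is wide as well. I'll take it down fully, then lift and move to the rail.

```bash

python3 -m handwheel '[{"x":0,"y":0,"z":0.8,"rx":0,"ry":0,"rz":0,"gripper":4},{"x":0,"y":0,"z":1,"rx":0,"ry":0,"rz":0,"gripper":4},{"x":0,"y":0,"z":1,"rx":0,"ry":0,"rz":0,"gripper":4},{"x":0,"y":0,"z":1,"rx":0,"ry":0,"rz":0,"gripper":4},{"x":0,"y":0,"z":0.6,"rx":0,"ry":0,"rz":0,"gripper":4}]'| grep -E "^t:|pos|force"
python3 -m handwheel '[{"x":0,"y":0,"z":0,"rx":0,"ry":0,"rz":0,"gripper":4},{"x":0,"y":0,"z":-2,"rx":0,"ry":0,"rz":0,"gripper":4},{"x":0,"y":0,"z":-4,"rx":0,"ry":0,"rz":0,"gripper":4},{"x":0,"y":0,"z":-4,"rx":0,"ry":0,"rz":0,"gripper":4},{"x":0,"y":0,"z":-4.5,"rx":0,"ry":0,"rz":0,"gripper":4}]'| grep -E "^t:|pos|force"
python3 -m handwheel '[{"x":0,"y":0,"z":-5,"rx":0,"ry":0,"rz":0,"gripper":4},{"x":4,"y":2,"z":-3,"rx":0,"ry":0,"rz":0,"gripper":4},{"x":5,"y":3,"z":0,"rx":0,"ry":0,"rz":0,"gripper":4},{"x":0,"y":5.5,"z":0,"rx":0,"ry":0,"rz":0,"gripper":4},{"x":0,"y":5.5,"z":0,"rx":0,"ry":0,"rz":0,"gripper":4}]'| grep -E "^t:|pos|force"
python3 - <<'E'
from h import *
to(.562,.302,.27,-.04)
E
```

```text
t: 39.42
tcp_pos: [0.6421, -0.0879, 0.0729]
contact_force: [0.3, -0.8, 0.1]
grasp_force: 30.0
t: 40.05
tcp_pos: [0.6425, -0.0881, 0.2221]
contact_force: [-0.2, 0.4, -1.1]
grasp_force: 30.0
t: 40.67
tcp_pos: [0.5581, 0.0762, 0.3018]
contact_force: [1.3, -0.2, -0.8]
grasp_force: 30.0
now [0.5581 0.0762 0.3018] pre [ 0.49 22.57  3.22] post [ 0.52 22.58  3.18] turn [0.002 0.004 0.002] t 40.7
```

```bash

python3 -m handwheel '[{"x":0.1,"y":5,"z":0,"rx":0,"ry":0,"rz":0,"gripper":4},{"x":0.1,"y":5,"z":0,"rx":0,"ry":0,"rz":0,"gripper":4},{"x":0.1,"y":5,"z":0,"rx":0,"ry":0,"rz":0,"gripper":4},{"x":0,"y":5,"z":0,"rx":0,"ry":0,"rz":0,"gripper":4},{"x":0,"y":2.3,"z":1,"rx":0,"ry":0,"rz":0,"gripper":4}]'| grep -E "^t:|pos|force"
python3 -m handwheel '[{"x":0,"y":0,"z":2.2,"rx":0,"ry":0,"rz":0,"gripper":4},{"x":0,"y":0,"z":0,"rx":0,"ry":0,"rz":0,"gripper":4},{"x":0,"y":0,"z":0,"rx":0,"ry":0,"rz":0,"gripper":4},{"x":0,"y":0,"z":0,"rx":0,"ry":0,"rz":0,"gripper":4},{"x":0,"y":0,"z":0,"rx":0,"ry":0,"rz":0,"gripper":4}]'| grep -E "^t:|pos|force"
python3 - <<'E'
from h import *
to(.564,.302,.27,-.04); barpos(.605,.302,.052)
E
```

```text
t: 41.3
tcp_pos: [0.564, 0.3007, 0.2916]
contact_force: [0.6, -1.0, -1.0]
grasp_force: 30.0
t: 41.92
tcp_pos: [0.5641, 0.2978, 0.268]
contact_force: [0.4, -0.2, -1.2]
grasp_force: 30.0
now [0.5641 0.2978 0.268 ] pre [ 0.02  0.42 -0.2 ] post [ 0.02  0.42 -0.2 ] turn [0.001 0.001 0.002] t 41.9
bar in cup x,z mm 40.680642776221006 -1.063493663685515 tilt 0.002 q [ 4.830e-01  3.350e-01  1.557e+00  1.000e-03  1.249e+00 -1.050e+00]
R [[-0.999  0.038  0.001]
 [ 0.038  0.999  0.001]
 [-0.001  0.001 -1.   ]] tcp [0.5641 0.2978 0.268 ] F [ 0.4 -0.2 -1.2]
```

```bash

python3 -m handwheel '[{"x":0,"y":0,"z":2.5,"rx":0,"ry":0,"rz":0,"gripper":4},{"x":0,"y":0,"z":2.5,"rx":0,"ry":0,"rz":0,"gripper":4},{"x":0,"y":0,"z":2,"rx":0,"ry":0,"rz":0,"gripper":4},{"x":0,"y":0,"z":1.2,"rx":0,"ry":0,"rz":0,"gripper":4},{"x":0,"y":0,"z":0,"rx":0,"ry":0,"rz":0,"gripper":4}]'| grep -E "^t:|pos|force"
python3 -m handwheel '[{"x":0,"y":0,"z":0.5,"rx":0,"ry":0,"rz":0,"gripper":4},{"x":0.2,"y":0,"z":0.5,"rx":0,"ry":0,"rz":0,"gripper":4},{"x":0.2,"y":0,"z":0,"rx":0,"ry":0,"rz":0,"gripper":4},{"x":0.2,"y":0,"z":0,"rx":0,"ry":0,"rz":0,"gripper":4},{"x":0,"y":0,"z":0,"rx":0,"ry":0,"rz":0,"gripper":4}]'| grep -E "^t:|pos|force"

```

```text
t: 42.55
tcp_pos: [0.5635, 0.2979, 0.1848]
contact_force: [0.4, 0.2, -1.1]
grasp_force: 30.0
t: 43.18
tcp_pos: [0.5579, 0.2984, 0.1755]
contact_force: [0.7, -1.4, -1.6]
grasp_force: 30.0
```

```bash

python3 -m handwheel '[{"x":-0.44,"y":0,"z":0.45,"rx":0,"ry":-0.1,"rz":0,"gripper":4},{"x":-0.44,"y":0,"z":0.45,"rx":0,"ry":-0.1,"rz":0,"gripper":4},{"x":-0.44,"y":0,"z":0.45,"rx":0,"ry":-0.1,"rz":0,"gripper":4},{"x":-0.44,"y":0,"z":0.45,"rx":0,"ry":-0.1,"rz":0,"gripper":4},{"x":0,"y":0,"z":0,"rx":0,"ry":0,"rz":0,"gripper":4}]'| grep -E "^t:|pos|force"
python3 -m handwheel '[{"x":-0.22,"y":0,"z":0.22,"rx":0,"ry":-0.05,"rz":0,"gripper":4},{"x":-0.22,"y":0,"z":0.22,"rx":0,"ry":-0.05,"rz":0,"gripper":4},{"x":-0.22,"y":0,"z":0.22,"rx":0,"ry":-0.05,"rz":0,"gripper":4},{"x":-0.22,"y":0,"z":0.22,"rx":0,"ry":-0.05,"rz":0,"gripper":4},{"x":0,"y":0,"z":0,"rx":0,"ry":0,"rz":0,"gripper":4}]'| grep -E "^t:|pos|force"
python3 - <<'E'
from h import *
barpos(.605,.302,.052)
E
```

```text
t: 43.8
tcp_pos: [0.577, 0.2979, 0.1603]
contact_force: [0.2, 0.4, -0.7]
grasp_force: 30.0
t: 44.42
tcp_pos: [0.5894, 0.2965, 0.1559]
contact_force: [-0.6, -0.3, -0.9]
grasp_force: 30.0
bar in cup x,z mm 46.02676400952494 92.13800094888875 tilt 0.598 q [ 0.658  0.326  2.015 -0.89   0.484 -0.137]
R [[-0.826  0.038  0.563]
 [ 0.031  0.999 -0.023]
 [-0.563 -0.001 -0.826]] tcp [0.5894 0.2965 0.1559] F [-0.6 -0.3 -0.9]
```

```bash

python3 -m handwheel '[{"x":0.05,"y":0,"z":0.15,"rx":0,"ry":0,"rz":0,"gripper":4},{"x":0.05,"y":0,"z":0.15,"rx":0,"ry":0,"rz":0,"gripper":4},{"x":0,"y":0,"z":0.1,"rx":0,"ry":0,"rz":0,"gripper":4},{"x":0,"y":0,"z":0,"rx":0,"ry":0,"rz":0,"gripper":4},{"x":0,"y":0,"z":0,"rx":0,"ry":0,"rz":0,"gripper":4}]'| grep -E "^t:|pos|force"
python3 - <<'E'
from h import *
barpos(.605,.302,.052)
E
```

```text
t: 45.05
tcp_pos: [0.591, 0.2971, 0.1526]
contact_force: [-0.2, -0.4, -0.3]
grasp_force: 30.0
bar in cup x,z mm 46.61448257807799 95.68108930042446 tilt 0.6 q [ 0.656  0.333  2.016 -0.905  0.476 -0.122]
R [[-0.825  0.037  0.565]
 [ 0.031  0.999 -0.02 ]
 [-0.565  0.001 -0.825]] tcp [0.591  0.2971 0.1526] F [-0.2 -0.4 -0.3]
```

```bash

python3 -m handwheel '[{"x":0.06,"y":0,"z":0.08,"rx":0,"ry":0,"rz":0,"gripper":4},{"x":0.06,"y":0,"z":0.08,"rx":0,"ry":0,"rz":0,"gripper":4},{"x":0.06,"y":0,"z":0.08,"rx":0,"ry":0,"rz":0,"gripper":4},{"x":0,"y":0,"z":0,"rx":0,"ry":0,"rz":0,"gripper":4},{"x":0,"y":0,"z":0,"rx":0,"ry":0,"rz":0,"gripper":4}]'| grep -E "^t:|pos|force"
python3 - <<'E'
from h import *
barpos(.605,.302,.052)
E
```

```text
t: 45.68
tcp_pos: [0.5923, 0.2975, 0.1518]
contact_force: [-1.7, -3.3, 11.3]
grasp_force: 30.0
bar in cup x,z mm 46.210660170778326 96.95525171909999 tilt 0.604 q [ 0.656  0.335  2.016 -0.917  0.473 -0.11 ]
R [[-0.823  0.037  0.567]
 [ 0.032  0.999 -0.02 ]
 [-0.568  0.002 -0.823]] tcp [0.5923 0.2975 0.1518] F [-1.7 -3.3 11.3]
```

```bash

python3 -m handwheel '[{"x":-0.06,"y":0,"z":-0.08,"rx":0,"ry":0,"rz":0,"gripper":4},{"x":-0.03,"y":0,"z":-0.04,"rx":0,"ry":0,"rz":0,"gripper":4},{"x":0,"y":0,"z":0,"rx":0,"ry":0,"rz":0,"gripper":4.8},{"x":0,"y":0,"z":0,"rx":0,"ry":0,"rz":0,"gripper":5},{"x":0,"y":0,"z":0,"rx":0,"ry":0,"rz":0,"gripper":5.4}]'| grep -E "^t:|pos|force|open"
python3 -m handwheel '[{"x":0,"y":0,"z":0,"rx":0,"ry":0,"rz":0,"gripper":6},{"x":0,"y":0,"z":0,"rx":0,"ry":0,"rz":0,"gripper":6.3},{"x":0,"y":0,"z":-2,"rx":0,"ry":0,"rz":0,"gripper":6.3},{"x":0,"y":0,"z":-4,"rx":0,"ry":0,"rz":0,"gripper":6.3},{"x":0,"y":0,"z":-5,"rx":0,"ry":0,"rz":0,"gripper":6.3}]'| grep -E "^t:|pos|force|open"
python3 - <<'E'
from h import *
to(.451,.385,.2,.2)
c=cal('scene'); im=vision.camera('scene'); cv2.imwrite('pics/h4.png',im)
for ce,pts,s in blue(im,mn=15): 
    if 240<ce[0]<340 and ce[1]<200: print(ce.round(1),s, onplane(c,ce,.22).round(3))
E
```

```text
t: 46.3
tcp_pos: [0.5906, 0.297, 0.1506]
contact_force: [-0.3, -0.1, -1.4]
opening: 0.0535
grasp_force: 0.0
t: 46.92
tcp_pos: [0.5279, 0.299, 0.2417]
contact_force: [0.9, 0.5, 0.4]
opening: 0.0629
grasp_force: 0.0
now [0.5279 0.299  0.2417] pre [ 8.96  8.31 -1.06] post [5.83 9.96 4.17] turn [-0.071  0.596 -0.23 ] t 46.9
[309.8 137.7] [303 134  12   9  39] [0.614 0.288 0.22 ]
[294.6 137.4] [291 136   8   4  22] [0.565 0.257 0.22 ]
[299.  148.4] [289 141  21  15  73] [0.614 0.208 0.22 ]
[291.7 157.6] [288 154   8   8  23] [0.62  0.146 0.22 ]
```

Two hooks show on the bar at y≈0.21 and y≈0.29. Now cup A.

```bash

python3 -m handwheel '[{"x":0,"y":0,"z":-1,"rx":-0.018,"ry":0.149,"rz":-0.0575,"gripper":7.5},{"x":0,"y":0,"z":0,"rx":-0.018,"ry":0.149,"rz":-0.0575,"gripper":7.5},{"x":0,"y":0,"z":0,"rx":-0.018,"ry":0.149,"rz":-0.0575,"gripper":7.5},{"x":0,"y":0,"z":0,"rx":-0.018,"ry":0.149,"rz":-0.0575,"gripper":7.5},{"x":0,"y":0,"z":0,"rx":0,"ry":0,"rz":0,"gripper":7.5}]'| grep -E "^t:|pos|force|open"
python3 - <<'E'
from h import *
to(.451,.385,.18,.2)
E
```

```text
t: 47.6
tcp_pos: [0.5277, 0.2962, 0.2466]
contact_force: [0.7, -0.6, -0.3]
opening: 0.0749
grasp_force: 0.0
now [0.5277 0.2962 0.2466] pre [ 6.38 10.13  6.21] post [ 5.75 10.22  6.66] turn [-0.014  0.051 -0.029] t 47.6
```

```bash

python3 -m handwheel '[{"x":1.5,"y":2.5,"z":0,"rx":-0.014,"ry":0.051,"rz":-0.029,"gripper":7.5},{"x":2.2,"y":3.9,"z":2,"rx":0,"ry":0,"rz":0,"gripper":7.5},{"x":2.2,"y":3.9,"z":2.5,"rx":0,"ry":0,"rz":0,"gripper":7.5},{"x":0,"y":0,"z":2,"rx":0,"ry":0,"rz":0,"gripper":7.5},{"x":0,"y":0,"z":0,"rx":0,"ry":0,"rz":0,"gripper":7.5}]'| grep -E "^t:|pos|force|open"
python3 - <<'E'
from h import *
hook(); to(.451,.385,.05,.2)
E
```

```text
t: 48.22
tcp_pos: [0.4458, 0.3855, 0.1792]
contact_force: [-0.3, 0.4, -0.2]
opening: 0.0753
grasp_force: 0.0
hook [255.6 245.8] [0.4865 0.3952] yaw 0.154 cup [0.447  0.3891]
now [0.4469 0.3857 0.1805] pre [-0.39 -0.14 13.05] post [-0.39 -0.15 13.05] turn [-0.001  0.     0.002] t 48.3
```

```bash

python3 -m handwheel '[{"x":-0.2,"y":0.1,"z":4,"rx":0,"ry":0,"rz":0,"gripper":7.5},{"x":0,"y":0,"z":4,"rx":0,"ry":0,"rz":0,"gripper":7.5},{"x":0,"y":0,"z":3.5,"rx":0,"ry":0,"rz":0,"gripper":7.5},{"x":0,"y":0,"z":1.5,"rx":0,"ry":0,"rz":0,"gripper":7.5},{"x":0,"y":0,"z":0,"rx":0,"ry":0,"rz":0,"gripper":7.5}]'| grep -E "^t:|pos|force"
python3 -m handwheel '[{"x":0,"y":0,"z":0,"rx":0,"ry":0,"rz":0,"gripper":4},{"x":0,"y":0,"z":0,"rx":0,"ry":0,"rz":0,"gripper":4},{"x":0,"y":0,"z":0,"rx":0,"ry":0,"rz":0,"gripper":4},{"x":0,"y":0,"z":0,"rx":0,"ry":0,"rz":0,"gripper":4},{"x":0,"y":0,"z":0,"rx":0,"ry":0,"rz":0,"gripper":4}]'| grep -E "^t:|pos|force|open"
python3 -m handwheel '[{"x":0,"y":0,"z":-2,"rx":0,"ry":0,"rz":0,"gripper":4},{"x":0,"y":0,"z":-4,"rx":0,"ry":0,"rz":0,"gripper":4},{"x":0,"y":0,"z":-4,"rx":0,"ry":0,"rz":0.12,"gripper":4},{"x":0,"y":0,"z":-4,"rx":0,"ry":0,"rz":0.12,"gripper":4},{"x":0,"y":0,"z":0,"rx":0,"ry":0,"rz":0,"gripper":4}]'| grep -E "^t:|pos|force|open"
python3 - <<'E'
from h import *
gauge('g5'); to(.641,-.088,.185,-.04)
E
```

```text
t: 48.9
tcp_pos: [0.4497, 0.3873, 0.051]
contact_force: [0.3, -0.0, 0.4]
grasp_force: 0.0
t: 49.52
tcp_pos: [0.45, 0.3881, 0.0518]
contact_force: [-1.6, 1.1, 6.3]
opening: 0.048
grasp_force: 30.0
t: 50.15
tcp_pos: [0.451, 0.3887, 0.1941]
contact_force: [0.3, 0.7, -0.2]
opening: 0.0478
grasp_force: 30.0
top [266.9 186.2] [265 184   5   6  23] [ 0.64  -0.092  0.06 ]
scene [258.9 231.6] [256 225   7  15  75] [ 0.639 -0.088  0.045]
now [0.4493 0.3873 0.1905] pre [-20.88 -46.8    0.55] post [-21.06 -46.72   0.55] turn [-0.    -0.001  0.004] t 50.2
```

```bash

python3 -m handwheel '[{"x":-0.7,"y":-5.6,"z":0,"rx":0,"ry":0,"rz":0,"gripper":4},{"x":-0.7,"y":-5.6,"z":0,"rx":0,"ry":0,"rz":0,"gripper":4},{"x":-0.7,"y":-5.6,"z":0,"rx":0,"ry":0,"rz":0,"gripper":4},{"x":-0.7,"y":-5.6,"z":0,"rx":0,"ry":0,"rz":0,"gripper":4},{"x":-0.7,"y":-5.6,"z":0,"rx":0,"ry":0,"rz":0,"gripper":4}]'| grep -E "^t:|pos|force"
python3 -m handwheel '[{"x":-2,"y":-5,"z":0,"rx":0,"ry":0,"rz":0,"gripper":4},{"x":-4,"y":-4.5,"z":0.5,"rx":0,"ry":0,"rz":0,"gripper":4},{"x":-4.5,"y":-4,"z":0.5,"rx":0,"ry":0,"rz":0,"gripper":4},{"x":-4.5,"y":-3.5,"z":0.5,"rx":0,"ry":0,"rz":0,"gripper":4},{"x":-2.4,"y":-1.7,"z":0.5,"rx":0,"ry":0,"rz":0,"gripper":4}]'| grep -E "^t:|pos|force"
python3 -m handwheel '[{"x":0,"y":0,"z":0,"rx":0,"ry":0,"rz":0,"gripper":4},{"x":0,"y":0,"z":0,"rx":0,"ry":0,"rz":0,"gripper":4},{"x":0,"y":0,"z":0,"rx":0,"ry":0,"rz":0,"gripper":4},{"x":0,"y":0,"z":0,"rx":0,"ry":0,"rz":0,"gripper":4},{"x":0,"y":0,"z":0,"rx":0,"ry":0,"rz":0,"gripper":4}]'| grep -E "^t:|pos|force"
python3 - <<'E'
from h import *
to(.641,-.088,.134,-.04)
E
```

```text
t: 50.88
tcp_pos: [0.4728, 0.1044, 0.1892]
contact_force: [0.8, -0.2, -0.6]
grasp_force: 30.0
t: 51.5
tcp_pos: [0.6414, -0.0892, 0.1681]
contact_force: [-0.7, 0.8, -0.3]
grasp_force: 30.0
t: 52.12
tcp_pos: [0.6407, -0.0866, 0.1711]
contact_force: [0.5, 0.5, -0.8]
grasp_force: 30.0
now [ 0.6407 -0.0866  0.1711] pre [-0.04 -0.13  3.71] post [-0.04 -0.13  3.71] turn [ 0.    -0.     0.003] t 52.1
```

```bash

python3 -m handwheel '[{"x":0,"y":-0.1,"z":1.5,"rx":0,"ry":0,"rz":0,"gripper":4},{"x":0,"y":0,"z":1.5,"rx":0,"ry":0,"rz":0,"gripper":4},{"x":0,"y":0,"z":0.7,"rx":0,"ry":0,"rz":0,"gripper":4},{"x":0,"y":0,"z":0.3,"rx":0,"ry":0,"rz":0,"gripper":4},{"x":0,"y":0,"z":0,"rx":0,"ry":0,"rz":0,"gripper":4}]'| grep -E "^t:|pos|force"
python3 -m handwheel '[{"x":0,"y":0,"z":0.3,"rx":0,"ry":0,"rz":0,"gripper":4},{"x":0,"y":0,"z":0.3,"rx":0,"ry":0,"rz":0,"gripper":4},{"x":0,"y":0,"z":0.3,"rx":0,"ry":0,"rz":0,"gripper":4},{"x":0,"y":0,"z":0.2,"rx":0,"ry":0,"rz":0,"gripper":4},{"x":0,"y":0,"z":0,"rx":0,"ry":0,"rz":0,"gripper":4}]'| grep -E "^t:|pos|force"

```

```text
t: 52.75
tcp_pos: [0.6408, -0.088, 0.1306]
contact_force: [0.4, -0.2, -0.5]
grasp_force: 30.0
t: 53.38
tcp_pos: [0.6406, -0.088, 0.1196]
contact_force: [-0.3, 0.5, -1.2]
grasp_force: 30.0
```

A is wide too. I'll take it down fully, lift it and go to the rail at y≈0.39.

```bash

python3 -m handwheel '[{"x":0,"y":0,"z":0.8,"rx":0,"ry":0,"rz":0,"gripper":4},{"x":0,"y":0,"z":1,"rx":0,"ry":0,"rz":0,"gripper":4},{"x":0,"y":0,"z":1,"rx":0,"ry":0,"rz":0,"gripper":4},{"x":0,"y":0,"z":1,"rx":0,"ry":0,"rz":0,"gripper":4},{"x":0,"y":0,"z":0.8,"rx":0,"ry":0,"rz":0,"gripper":4}]'| grep -E "^t:|pos|force"
python3 -m handwheel '[{"x":0,"y":0,"z":0,"rx":0,"ry":0,"rz":0,"gripper":4},{"x":0,"y":0,"z":-2,"rx":0,"ry":0,"rz":0,"gripper":4},{"x":0,"y":0,"z":-4,"rx":0,"ry":0,"rz":0,"gripper":4},{"x":0,"y":0,"z":-4,"rx":0,"ry":0,"rz":0,"gripper":4},{"x":0,"y":0,"z":-4.5,"rx":0,"ry":0,"rz":0,"gripper":4}]'| grep -E "^t:|pos|force"
python3 -m handwheel '[{"x":0,"y":0,"z":-5,"rx":0,"ry":0,"rz":0,"gripper":4},{"x":4,"y":2,"z":-3,"rx":0,"ry":0,"rz":0,"gripper":4},{"x":5,"y":3,"z":0,"rx":0,"ry":0,"rz":0,"gripper":4},{"x":0,"y":5.5,"z":0,"rx":0,"ry":0,"rz":0,"gripper":4},{"x":0,"y":5.5,"z":0,"rx":0,"ry":0,"rz":0,"gripper":4}]'| grep -E "^t:|pos|force"
python3 -m handwheel '[{"x":0,"y":5.4,"z":0,"rx":0,"ry":0,"rz":0,"gripper":4},{"x":0,"y":5.5,"z":0,"rx":0,"ry":0,"rz":0,"gripper":4},{"x":0,"y":5.5,"z":0,"rx":0,"ry":0,"rz":0,"gripper":4},{"x":0,"y":5.5,"z":0,"rx":0,"ry":0,"rz":0,"gripper":4},{"x":0,"y":5.5,"z":0,"rx":0,"ry":0,"rz":0,"gripper":4}]'| grep -E "^t:|pos|force"
python3 - <<'E'
from h import *
to(.566,.392,.27,-.04)
E
```

```text
t: 54.0
tcp_pos: [0.6405, -0.088, 0.0728]
contact_force: [-1.3, 0.6, -1.2]
grasp_force: 30.0
t: 54.62
tcp_pos: [0.6409, -0.0881, 0.222]
contact_force: [1.4, -0.3, -1.3]
grasp_force: 30.0
t: 55.25
tcp_pos: [0.5566, 0.0764, 0.3016]
contact_force: [0.9, -0.8, -2.0]
grasp_force: 30.0
t: 55.88
tcp_pos: [0.5672, 0.3509, 0.3013]
contact_force: [1.6, 0.3, -0.8]
grasp_force: 30.0
now [0.5672 0.3509 0.3013] pre [0.28 4.09 3.13] post [0.29 4.1  3.13] turn [0.001 0.002 0.002] t 55.9
```

```bash

python3 -m handwheel '[{"x":0.15,"y":3.2,"z":0,"rx":0,"ry":0,"rz":0,"gripper":4},{"x":0,"y":0.9,"z":0,"rx":0,"ry":0,"rz":0,"gripper":4},{"x":0,"y":0,"z":3,"rx":0,"ry":0,"rz":0,"gripper":4},{"x":0,"y":0,"z":0,"rx":0,"ry":0,"rz":0,"gripper":4},{"x":0,"y":0,"z":0,"rx":0,"ry":0,"rz":0,"gripper":4}]'| grep -E "^t:|pos|force"
python3 - <<'E'
from h import *
to(.566,.392,.27,-.04); barpos(.608,.39,.052)
E
```

```text
t: 56.5
tcp_pos: [0.5678, 0.3895, 0.2705]
contact_force: [0.5, 0.1, 0.1]
grasp_force: 30.0
now [0.5678 0.3895 0.2705] pre [0.19 0.25 0.05] post [0.19 0.25 0.05] turn [0.001 0.001 0.001] t 56.5
bar in cup x,z mm 40.12156004266013 -3.4767270550657288 tilt 0.001 q [ 0.599  0.415  1.434  0.     1.292 -0.933]
R [[-0.999  0.039  0.001]
 [ 0.039  0.999  0.001]
 [-0.001  0.001 -1.   ]] tcp [0.5678 0.3895 0.2705] F [0.5 0.1 0.1]
```

```bash

python3 -m handwheel '[{"x":0.1,"y":0,"z":2.5,"rx":0,"ry":0,"rz":0,"gripper":4},{"x":0,"y":0,"z":2.5,"rx":0,"ry":0,"rz":0,"gripper":4},{"x":0,"y":0,"z":2,"rx":0,"ry":0,"rz":0,"gripper":4},{"x":0,"y":0,"z":1.5,"rx":0,"ry":0,"rz":0,"gripper":4},{"x":0,"y":0,"z":0,"rx":0,"ry":0,"rz":0,"gripper":4}]'| grep -E "^t:|pos|force"
python3 -m handwheel '[{"x":0,"y":0,"z":0.5,"rx":0,"ry":0,"rz":0,"gripper":4},{"x":0.2,"y":0,"z":0.4,"rx":0,"ry":0,"rz":0,"gripper":4},{"x":0.2,"y":0,"z":0,"rx":0,"ry":0,"rz":0,"gripper":4},{"x":0.2,"y":0,"z":0,"rx":0,"ry":0,"rz":0,"gripper":4},{"x":0,"y":0,"z":0,"rx":0,"ry":0,"rz":0,"gripper":4}]'| grep -E "^t:|pos|force"

```

```text
t: 57.12
tcp_pos: [0.5659, 0.3897, 0.183]
contact_force: [0.7, -0.0, -0.4]
grasp_force: 30.0
t: 57.75
tcp_pos: [0.5606, 0.3905, 0.1752]
contact_force: [1.7, -0.1, -0.9]
grasp_force: 30.0
```

Same tilt about the bar as before.

```bash

python3 -m handwheel '[{"x":-0.44,"y":0,"z":0.45,"rx":0,"ry":-0.1,"rz":0,"gripper":4},{"x":-0.44,"y":0,"z":0.45,"rx":0,"ry":-0.1,"rz":0,"gripper":4},{"x":-0.44,"y":0,"z":0.45,"rx":0,"ry":-0.1,"rz":0,"gripper":4},{"x":-0.44,"y":0,"z":0.45,"rx":0,"ry":-0.1,"rz":0,"gripper":4},{"x":0,"y":0,"z":0,"rx":0,"ry":0,"rz":0,"gripper":4}]'| grep -E "^t:|pos|force"
python3 -m handwheel '[{"x":-0.22,"y":0,"z":0.22,"rx":0,"ry":-0.05,"rz":0,"gripper":4},{"x":-0.22,"y":0,"z":0.22,"rx":0,"ry":-0.05,"rz":0,"gripper":4},{"x":-0.22,"y":0,"z":0.22,"rx":0,"ry":-0.05,"rz":0,"gripper":4},{"x":-0.22,"y":0,"z":0.22,"rx":0,"ry":-0.05,"rz":0,"gripper":4},{"x":0,"y":0,"z":0,"rx":0,"ry":0,"rz":0,"gripper":4}]'| grep -E "^t:|pos|force"
python3 -m handwheel '[{"x":0.05,"y":0,"z":0.15,"rx":0,"ry":0,"rz":0,"gripper":4},{"x":0.05,"y":0,"z":0.15,"rx":0,"ry":0,"rz":0,"gripper":4},{"x":0,"y":0,"z":0.05,"rx":0,"ry":0,"rz":0,"gripper":4},{"x":0,"y":0,"z":0,"rx":0,"ry":0,"rz":0,"gripper":4},{"x":0,"y":0,"z":0,"rx":0,"ry":0,"rz":0,"gripper":4}]'| grep -E "^t:|pos|force"
python3 - <<'E'
from h import *
barpos(.608,.39,.052)
E
```

```text
t: 58.38
tcp_pos: [0.5796, 0.3899, 0.1601]
contact_force: [1.7, -0.1, 0.1]
grasp_force: 30.0
t: 59.0
tcp_pos: [0.5917, 0.3885, 0.1553]
contact_force: [-0.2, -0.8, -1.9]
grasp_force: 30.0
t: 59.62
tcp_pos: [0.5932, 0.3891, 0.1525]
contact_force: [-0.2, 0.5, -0.8]
grasp_force: 30.0
bar in cup x,z mm 47.42629479366579 95.2301891586326 tilt 0.599 q [ 0.785  0.414  1.882 -0.849  0.583 -0.085]
R [[-0.825  0.038  0.564]
 [ 0.031  0.999 -0.021]
 [-0.564  0.    -0.826]] tcp [0.5932 0.3891 0.1525] F [-0.2  0.5 -0.8]
```

```bash

python3 -m handwheel '[{"x":0.06,"y":0,"z":0.08,"rx":0,"ry":0,"rz":0,"gripper":4},{"x":0.06,"y":0,"z":0.08,"rx":0,"ry":0,"rz":0,"gripper":4},{"x":0.03,"y":0,"z":0.04,"rx":0,"ry":0,"rz":0,"gripper":4},{"x":0,"y":0,"z":0,"rx":0,"ry":0,"rz":0,"gripper":4},{"x":0,"y":0,"z":0,"rx":0,"ry":0,"rz":0,"gripper":4}]'| grep -E "^t:|pos|force"
```

```text
t: 60.25
tcp_pos: [0.5939, 0.3895, 0.1512]
contact_force: [1.4, -1.8, 5.8]
grasp_force: 30.0
```

The bar now carries the cup at 5.8 N. I'll release gently and withdraw, then straighten.

```bash

python3 -m handwheel '[{"x":0,"y":0,"z":0,"rx":0,"ry":0,"rz":0,"gripper":4.8},{"x":0,"y":0,"z":0,"rx":0,"ry":0,"rz":0,"gripper":5},{"x":0,"y":0,"z":0,"rx":0,"ry":0,"rz":0,"gripper":5.4},{"x":0,"y":0,"z":0,"rx":0,"ry":0,"rz":0,"gripper":6},{"x":0,"y":0,"z":0,"rx":0,"ry":0,"rz":0,"gripper":6.3}]'| grep -E "^t:|pos|force|open"
python3 -m handwheel '[{"x":0,"y":0,"z":0,"rx":0,"ry":0,"rz":0,"gripper":6.3},{"x":0,"y":0,"z":-2,"rx":0,"ry":0,"rz":0,"gripper":6.3},{"x":0,"y":0,"z":-4,"rx":0,"ry":0,"rz":0,"gripper":6.3},{"x":0,"y":0,"z":-5,"rx":0,"ry":0,"rz":0,"gripper":6.3},{"x":0,"y":0,"z":-4,"rx":0,"ry":0,"rz":0,"gripper":6.3}]'| grep -E "^t:|pos|force|open"
python3 - <<'E'
from h import *
to(.42,-.30,.3,-.3)
c=cal('scene'); im=vision.camera('scene'); cv2.imwrite('pics/h5.png',im)
for ce,pts,s in blue(im,mn=15): 
    if 240<ce[0]<340 and ce[1]<200: print(ce.round(1),s, onplane(c,ce,.22).round(3))
E
```

```text
t: 60.88
tcp_pos: [0.5929, 0.3891, 0.1497]
contact_force: [-0.6, -0.3, -0.1]
opening: 0.0632
grasp_force: 0.0
t: 61.5
tcp_pos: [0.5069, 0.3925, 0.2765]
contact_force: [-0.1, 0.9, 0.1]
opening: 0.063
grasp_force: 0.0
now [0.5069 0.3925 0.2765] pre [  3.66 -69.52  -5.49] post [-12.16 -68.73  -2.35] turn [0.08  0.596 0.254] t 61.5
[312.  136.9] [303 132  18  11  48] [0.618 0.298 0.22 ]
[304.9 145.4] [300 141  10   9  25] [0.623 0.236 0.22 ]
[295.7 150.2] [289 146  13  10  38] [0.609 0.192 0.22 ]
[291.6 157.6] [288 154   8   8  23] [0.62  0.146 0.22 ]
```

```bash

python3 -m handwheel '[{"x":0,"y":0,"z":-2,"rx":-0.012,"ry":0.149,"rz":-0.035,"gripper":3},{"x":0,"y":0,"z":-2,"rx":-0.012,"ry":0.149,"rz":-0.035,"gripper":0},{"x":0,"y":0,"z":0,"rx":-0.012,"ry":0.149,"rz":-0.035,"gripper":0},{"x":0,"y":0,"z":0,"rx":-0.012,"ry":0.149,"rz":-0.035,"gripper":0},{"x":0,"y":0,"z":0,"rx":0,"ry":0,"rz":0,"gripper":0}]'| grep -E "^t:|pos|force|open"
python3 - <<'E'
from h import *
to(.425,-.352,.3,.11)
E
```

```text
t: 62.18
tcp_pos: [0.4903, 0.3924, 0.308]
contact_force: [-0.5, 0.1, -0.9]
opening: 0.015
grasp_force: 0.0
now [0.4903 0.3924 0.308 ] pre [ 14.23 -73.37   0.4 ] post [ 14.66 -73.28   0.8 ] turn [ 0.004  0.008 -0.006] t 62.2
```

```bash

python3 -m handwheel '[{"x":1.0,"y":-5,"z":0,"rx":0.004,"ry":0.008,"rz":-0.006,"gripper":0},{"x":1.1,"y":-5.3,"z":0,"rx":0,"ry":0,"rz":0,"gripper":0},{"x":1.1,"y":-5.3,"z":0,"rx":0,"ry":0,"rz":0,"gripper":0},{"x":1.1,"y":-5.3,"z":0,"rx":0,"ry":0,"rz":0,"gripper":0},{"x":1.1,"y":-5.3,"z":0,"rx":0,"ry":0,"rz":0,"gripper":0}]'| grep -E "^t:|pos|force"
python3 -m handwheel '[{"x":1.1,"y":-5.3,"z":0,"rx":0,"ry":0,"rz":0,"gripper":0},{"x":1.1,"y":-5.3,"z":0,"rx":0,"ry":0,"rz":0,"gripper":0},{"x":1.1,"y":-5.3,"z":0,"rx":0,"ry":0,"rz":0,"gripper":0},{"x":1.1,"y":-5.3,"z":0,"rx":0,"ry":0,"rz":0,"gripper":0},{"x":1.1,"y":-5.3,"z":0,"rx":0,"ry":0,"rz":0,"gripper":0}]'| grep -E "^t:|pos|force"
python3 -m handwheel '[{"x":1.0,"y":-5.3,"z":0,"rx":0,"ry":0,"rz":0,"gripper":0},{"x":1.0,"y":-5.3,"z":0,"rx":0,"ry":0,"rz":0,"gripper":0},{"x":1.0,"y":-5,"z":0,"rx":0,"ry":0,"rz":0,"gripper":0},{"x":0.8,"y":-4.6,"z":0,"rx":0,"ry":0,"rz":0,"gripper":0},{"x":0,"y":0,"z":0,"rx":0,"ry":0,"rz":0,"gripper":0}]'| grep -E "^t:|pos|force"
python3 - <<'E'
from h import *
to(.425,-.352,.095,.11)
E
```

```text
t: 62.8
tcp_pos: [0.4628, 0.1249, 0.3077]
contact_force: [-0.2, -0.8, -0.4]
grasp_force: 0.0
t: 63.42
tcp_pos: [0.438, -0.1443, 0.308]
contact_force: [0.3, 0.4, -0.4]
grasp_force: 0.0
t: 64.05
tcp_pos: [0.4232, -0.3497, 0.3079]
contact_force: [-0.4, 0.2, -0.8]
grasp_force: 0.0
now [ 0.4232 -0.3497  0.3079] pre [-0.16 -0.16 21.29] post [-0.16 -0.25 21.29] turn [-0.004 -0.    -0.001] t 64.0
```

```bash

python3 -m handwheel '[{"x":0,"y":-0.2,"z":5.5,"rx":0,"ry":0,"rz":0,"gripper":0},{"x":0,"y":0,"z":5.5,"rx":0,"ry":0,"rz":0,"gripper":0},{"x":0,"y":0,"z":5.5,"rx":0,"ry":0,"rz":0,"gripper":0},{"x":0,"y":0,"z":4.5,"rx":0,"ry":0,"rz":0,"gripper":0},{"x":0,"y":0,"z":0,"rx":0,"ry":0,"rz":0,"gripper":0}]'| grep -E "^t:|pos|force"
python3 -m handwheel '[{"x":-1.5,"y":0,"z":0,"rx":0,"ry":0,"rz":0,"gripper":0},{"x":-1.5,"y":0,"z":0,"rx":0,"ry":0,"rz":0,"gripper":0},{"x":-1,"y":0,"z":0,"rx":0,"ry":0,"rz":0,"gripper":0},{"x":-1,"y":0,"z":0,"rx":0,"ry":0,"rz":0,"gripper":0},{"x":-1,"y":0,"z":0,"rx":0,"ry":0,"rz":0,"gripper":0}]'| grep -E "^t:|pos|force"
python3 -m handwheel '[{"x":-1.5,"y":0,"z":0,"rx":0,"ry":0,"rz":0,"gripper":0},{"x":-1.5,"y":0,"z":0,"rx":0,"ry":0,"rz":0,"gripper":0},{"x":-1.5,"y":0,"z":0,"rx":0,"ry":0,"rz":0,"gripper":0},{"x":-1.5,"y":0,"z":0,"rx":0,"ry":0,"rz":0,"gripper":0},{"x":-1.5,"y":0,"z":0,"rx":0,"ry":0,"rz":0,"gripper":0}]'| grep -E "^t:|pos|force"
python3 -m handwheel '[{"x":-1.3,"y":0,"z":0,"rx":0,"ry":0,"rz":0,"gripper":0},{"x":-1.2,"y":0,"z":0,"rx":0,"ry":0,"rz":0,"gripper":0},{"x":-1,"y":0,"z":0,"rx":0,"ry":0,"rz":0,"gripper":0},{"x":-0.7,"y":0,"z":0,"rx":0,"ry":0,"rz":0,"gripper":0},{"x":0,"y":0,"z":0,"rx":0,"ry":0,"rz":0,"gripper":0}]'| grep -E "^t:|pos|force"
```

```text
t: 64.68
tcp_pos: [0.4223, -0.3472, 0.0958]
contact_force: [-0.2, -0.6, 0.8]
grasp_force: 0.0
t: 65.3
tcp_pos: [0.4844, -0.3437, 0.0983]
contact_force: [-2.2, -0.5, 0.8]
grasp_force: 0.9
t: 65.92
tcp_pos: [0.5592, -0.335, 0.0978]
contact_force: [-2.0, 1.8, 1.5]
grasp_force: 1.0
t: 66.55
tcp_pos: [0.6009, -0.331, 0.0982]
contact_force: [0.6, 0.2, 0.0]
grasp_force: 0.0
```

```bash

python3 -m handwheel '[{"x":-0.5,"y":0,"z":0,"rx":0,"ry":0,"rz":0,"gripper":0},{"x":-0.5,"y":0,"z":0,"rx":0,"ry":0,"rz":0,"gripper":0},{"x":-0.4,"y":0,"z":0,"rx":0,"ry":0,"rz":0,"gripper":0},{"x":-0.3,"y":0,"z":0,"rx":0,"ry":0,"rz":0,"gripper":0},{"x":0,"y":0,"z":0,"rx":0,"ry":0,"rz":0,"gripper":0}]'| grep -E "^t:|pos|force"
python3 -m handwheel '[{"x":-0.3,"y":0,"z":0,"rx":0,"ry":0,"rz":0,"gripper":0},{"x":-0.3,"y":0,"z":0,"rx":0,"ry":0,"rz":0,"gripper":0},{"x":-0.3,"y":0,"z":0,"rx":0,"ry":0,"rz":0,"gripper":0},{"x":-0.2,"y":0,"z":0,"rx":0,"ry":0,"rz":0,"gripper":0},{"x":0,"y":0,"z":0,"rx":0,"ry":0,"rz":0,"gripper":0}]'| grep -E "^t:|pos|force"
```

```text
t: 67.18
tcp_pos: [0.6174, -0.3287, 0.0981]
contact_force: [0.2, 0.5, 0.4]
grasp_force: 0.0
t: 67.8
tcp_pos: [0.6255, -0.3277, 0.098]
contact_force: [-12.2, -1.3, 7.7]
grasp_force: 5.9
```

The stop was felt at 12 N, at the predicted place. I'll retract and check everything.

```bash

python3 -m handwheel '[{"x":2,"y":0,"z":0,"rx":0,"ry":0,"rz":0,"gripper":0},{"x":4,"y":0,"z":0,"rx":0,"ry":0,"rz":0,"gripper":0},{"x":5,"y":0,"z":-2,"rx":0,"ry":0,"rz":0,"gripper":0},{"x":5,"y":0,"z":-3,"rx":0,"ry":0,"rz":0,"gripper":0},{"x":4,"y":0,"z":-4,"rx":0,"ry":0,"rz":0,"gripper":0}]'| grep -E "^t:|pos|force"
python3 -m handwheel '[{"x":0,"y":0,"z":-5,"rx":0,"ry":0,"rz":0,"gripper":0},{"x":0,"y":0,"z":-5,"rx":0,"ry":0,"rz":0,"gripper":0},{"x":0,"y":0,"z":0,"rx":0,"ry":0,"rz":0,"gripper":0},{"x":0,"y":0,"z":0,"rx":0,"ry":0,"rz":0,"gripper":0},{"x":0,"y":0,"z":0,"rx":0,"ry":0,"rz":0,"gripper":0}]'| grep -E "^t:|pos|force"
python3 - <<'E'
from h import *
im=vision.camera('scene'); t=vision.camera('top')
a=cv2.resize(im[90:220,220:350],(400,400),interpolation=cv2.INTER_CUBIC); b=cv2.resize(im[200:360,170:310],(400,457),interpolation=cv2.INTER_CUBIC)[:400]
d=cv2.resize(t[120:230,100:400],(545,200),interpolation=cv2.INTER_CUBIC)
o=np.zeros((600,800,3),np.uint8); o[:400,:400]=a; o[:400,400:]=b; o[400:,:545]=d; cv2.imwrite('pics/fin.png',o)
c=cal('top')
for ce,pts,s in blue(t,mn=8): print(ce.round(1),s[4],onplane(c,ce,.12).round(3))
im2=vision.camera('scene'); print('moving',(cv2.absdiff(im,im2)[90:220,220:350].max(2)>60).sum())
E
```

```text
t: 68.42
tcp_pos: [0.4273, -0.3495, 0.1883]
contact_force: [0.4, -1.1, 0.4]
grasp_force: 0.0
t: 69.05
tcp_pos: [0.4286, -0.3491, 0.2864]
contact_force: [0.2, 0.5, -0.2]
grasp_force: 0.0
[229.1 157.8] 239 [0.743 0.058 0.12 ]
[137.8 189.9] 59 [0.614 0.408 0.12 ]
[327.9 186.1] 28 [ 0.638 -0.325  0.12 ]
moving 0
```

View pics/fin.png

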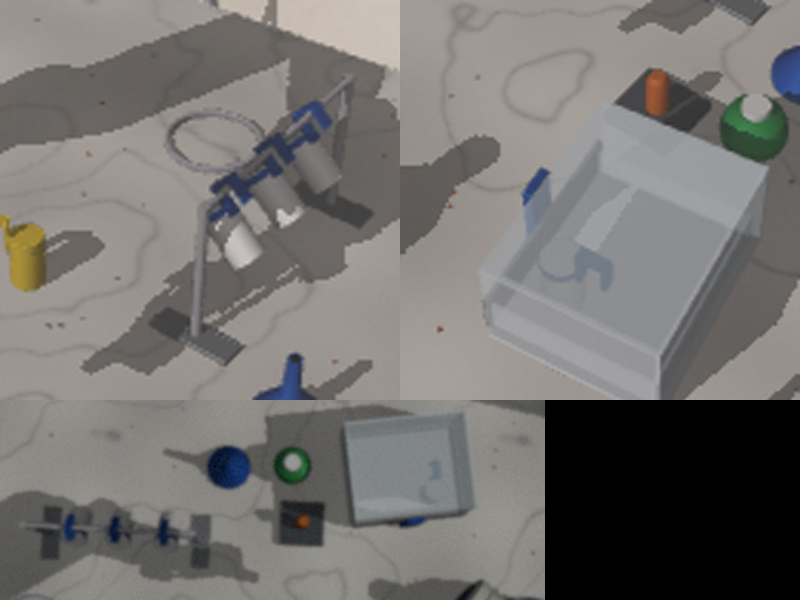

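The final picture shows three cups hanging still on the rail at (240,240), (278,200) and (318,165), and one cup inside the shut drawer. The gauge is upright at (657,90), and the ball, funnel and ring show no shift.

```bash
python3 -c "
from workcell import ctrl
print(ctrl.close_job())"
```

```text
the job is handed in; nothing more can be done
None
```

I tried all four cups on the gauge: the three wide ones hang at rest on the rail, the narrow one is in the shut drawer, the gauge is still standing, and the job is handed in (no verdict was shown).

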